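# Hang the blue bin on the bench rail and snap it home

## Task

Clear the blue hang-on bin off the bench: tilt it nose-up so that the angled strip on its back goes over the lip of the grey stand's rail, in the empty bay beside the grey bin, and down into the channel behind it. Swing it down about the lip and press its front until the bottom snaps under the orange catch and the bin hangs level, centred on the catch and flush like its neighbour; then let go. Leave the other things on the bench where they are.

Things in the scene. Friction and masses are not known exactly. Their poses are not given: they have to be found in the camera images.
- bin_mid (a point): the loose blue open-top bin, 0.25 to 0.45 kg, on the bench, front towards the robot. Point on its middle plane, 45 mm above its underside, 55 mm ahead of its back face. +x to the bin's back, +y its left, +z up. 106 mm wide (y), floor 106 mm long, walls 4 mm; back wall 89 mm high, sides 62; the front wall leans outward 20 deg (top towards -x) and carries the grip tab
- grip (a point): middle of the bin's grip tab, 15 mm below its top edge measured along the tab; same axes as bin_mid, at (x -75, y 0, z +25) mm from it. The tab is 56 mm wide and 11 mm thick, stands in the slanted front wall's plane (from its top edge it runs down and back, 20 deg from upright, for 56 mm) and is free on both faces; it is the place to pinch the bin and to press its front down
- strip (a point): middle of the lower end of the bin's aluminium rear hook strip, 92 mm long; same axes as bin_mid, at (x +76, z +25) mm from it. A 5 mm flange (underside 14 mm above this point) runs back from the top of the bin's back; from it this leg, 4.5 mm thick, goes 15 mm down and away from the bin, leaning 25 deg. The slot between back and leg is 11.6 mm wide at the flange, wider below
- bar (a point): middle of the round steel catch bar, 8 mm thick, low on the bin's back; same axes as bin_mid, at (x +79, z -35) mm from it. It runs across (y) between two brackets whose inner faces are 61 mm apart; the orange catch must go between these
- bay (a point): fixed grey rail stand: middle of the empty bay, on the inner top edge of the rail's lip, 139 mm up. +x level into the panel, +y left along the rail, +z up. Panel face 17.4 mm behind (+x), panel top 51 mm higher. Lip 4 mm thick, leaning 25 deg outward; the channel behind it is 17 mm wide at the top, 9 at its floor, 18 deep. Bin home: bin_mid at (x -66, y 0, z -40) mm from here, axes parallel
- catch_nose (a point): lower end of the orange spring catch, 22 mm wide, in a black housing (36 mm wide, up to 21 mm proud of the panel, 31 mm tall) below the rail in the middle of the empty bay. The housing stops a level bin from being slid straight down: the bin must go over the lip tilted nose-up 20 to 25 deg (its leg is then about upright), flange down on the lip, then swing down about the lip
- catch (a joint): the orange catch: 0 = down (rest), grows as it is pushed up, at most 0.011 m. The bar lifts it 0.003 to 0.008 m on its 45 deg ramp as the bin's bottom swings in; then it snaps down in front of the bar. Its spring takes 8 to 10 N, so the bin's weight may leave it hooked but nose-up by about 12 deg until its front is pressed down with 3 to 10 N at the tab
- neighbour (a point): middle of the fixed grey bin of the same shape that hangs home in the left (+y) bay of the stand, 140 mm along the rail from the empty bay's middle; its side is 34 mm from that of a bin centred in the empty bay. To the right of the stand, between it and the blue bin, a tall fixed centrifuge fills the bench beyond x = 0.62 m (y -0.13 to 0.18): carry the bin round its front
- cup_red: specimen cup with a dark red lid, 53 mm wide, 59 tall; loose bystander; origin at the centre of its underside
- cup_white: specimen cup with a white lid, 53 mm wide, 59 tall; loose bystander; origin at the centre of its underside
- brown_bottle: brown bottle with a black cap, 48 mm wide, 95 tall; loose bystander; origin at the centre of its underside
- solvent_bottle: white bottle with a blue cap, 55 mm wide, 125 tall; loose bystander; origin at the centre of its underside
- slides: blue slide box, 84 x 62 x 40 mm; loose bystander; origin at the centre of its underside
- countdown_timer: white bench timer, 62 x 62 x 22 mm; loose bystander; origin at the centre of its underside
- tape: roll of beige tape lying flat, 66 mm wide, 19 tall; loose bystander; origin at the centre of its underside
- rubber_stamp: wooden hand stamp, 52 x 26 x 72 mm, standing; loose bystander; origin at the centre of its underside

How it is judged (in metres and radians):
On the way:
1. the bin's rear strip is over the rail's lip and down in the channel behind it, the bin still tilted (x of strip in the frame of bay above 0 m and z of strip in the frame of bay between -0.022 and -0.006 m and y of strip in the frame of bay between -0.02 and 0.02 m and angle between bin_mid's own z axis and vertical above 0.1 rad), for 0.1 s.
At the end, for the whole second after the job is handed in: The blue bin hangs still in the empty bay: bin_mid within 6 mm (into the panel), 16 mm (along the rail) and 4 mm (height) of its home point, upright within 0.05 rad and square to the panel within 0.06 rad, with the orange catch back down (under 2 mm) (x of bin_mid in the frame of bay between -0.072 and -0.06 m and y of bin_mid in the frame of bay between -0.016 and 0.016 m and z of bin_mid in the frame of bay between -0.044 and -0.036 m and angle between the z axis of bin_mid and the z axis of bay, either way round below 0.05 rad and angle between the x axis of bin_mid and the x axis of bay, either way round below 0.06 rad and value of joint catch below 0.002 m and linear speed of bin below 0.02 m/s); the robot touches nothing.
It fails at once if one of the loose things on the bench is pushed more than 30 mm away or knocked over (distance of any of cup_red, cup_white, brown_bottle, solvent_bottle, slides, countdown_timer, tape, rubber_stamp from where it was at the start of the episode above 0.03 m or angle between any of cup_red, cup_white, brown_bottle, solvent_bottle, slides, countdown_timer, tape, rubber_stamp's own z axis and vertical above 0.6 rad).
It also fails if it takes over 58 s, if anything falls off the work surface, if the arm or the gripper's body presses on something with over 40 N, if the wrist force passes 120 N, or if a joint passes its speed limit or range.

## Robot

A 6-joint arm with a two-finger parallel gripper is mounted at the origin on a cart in front of the work surface, level with it; the furniture and walls round the work are solid. World frame = base frame: x ahead of the robot, y to its left, z up, the work surface at z = 0. Lengths are in mm, angles in rad, forces in N, time in s.
With the tool pointing down it reaches from about 275 to 825 mm from the base axis. Payload 4.9 kg.
Tool frame: the origin (TCP) lies between the finger pads; the fingertips stand 17 mm ahead of it and the grasp point (between the pads) lies 2 mm behind it; z points along the fingers, y is the direction in which the jaws open and shut (so a half turn about z gives the same grasp; the last joint's range is limited). The gripper opens to 85 mm and grips with 20 to 120 N. Pads are 22 mm wide; open, the fingers measure 114 mm over their backs; the gripper's body (76 mm by 85 mm) begins 54 mm behind the grasp point. The pads swing forward as they close: fully open they stand 13 mm farther back than shut.
Start: joints at [1.043, 0.326, -0.193, 1.052, 0, 1.437], TCP at [211.031, 507.922, 248.281] pointing down, gripper open.
Joint ranges: [-2.65, 2.65], [-0.97, 1.79], [-1.3, 1.35], [-1.93, 2.1], [-1.47, 1.37], [-3.14, 3.14]. Speed limits (rad/s): [2.57, 2.57, 3.14, 3.14, 3.14, 3.14].

## Interface

Orientations are given as a unit quaternion [w, x, y, z].
In Python, from plant import ctrl, vision, workorder gives the robot as it stands.
- The arm moves only by the shell command python3 -m creep 'ROWS' [FORCE]. ROWS is JSON, a list that holds one entry, the list of rows, each a list of 7 numbers: the finger opening in mm, from 0 to 85.4, then the shift along the tool's x, y, z in mm, then the turn, a rotation vector about the tool's x, y, z in rad. In form: [[[hand, x, y, z, wx, wy, wz], ...]]. A call has 1 to 5 rows; each row is the pose to reach, as a shift and turn from the pose commanded when the call began, along the tool's axes at that moment; what a row does not reach only later rows make up. A row lasts 1/10 s, in which the tool goes at most 50 mm and 8.59 degrees, less where a joint would pass 70% of its speed; a pose out of reach is approached as far as the arm can. A call with a gripper value outside its range is refused whole. The fingers move at their own pace and stop on an object; FORCE is the grip in N (left out, the last holds). Time passes only in rows, so rows that repeat a pose let the fingers close. It gives the time, the measured TCP pose, the force and the opening at its end, in the units of the state.
- ctrl.state(): the state, without advancing time (a new reading comes with each control period).
- vision.get_image(name): name is "scene" or "top" or "wrist"; returns a dict with "img" (384x512x3 uint8, red, green, blue), "fx", "fy", "cx", "cy" (pixels), "view" (4x4, takes a point from world to camera coordinates). Camera axes: x right, y down, z forward; pixel columns grow to the right and rows downward; lengths in mm; the calibration is good to about 2 mm. A picture is of the moment at which its call begins. There is no depth.
- workorder.hand_in(): hands the job in, once; it reports no verdict.
The state is a dict: "t": time; "qpos": joint angles; "joint_velocities": joint speeds; "effort": joint torques, N m; "position": TCP position; "eef_rot": TCP orientation; "force": force on the tool from outside, world axes, zero at the start; "wrist_torque": the same for the moment, N m; "grip_width": finger opening in mm.
Only numpy, scipy, OpenCV 4.12 (cv2) and the standard library are available. Lean on these libraries where they do the work, as an engineer would, in place of code of your own. Each camera call takes 0.05 s, during which the arm holds its last target.

## Working session

There is one attempt and no reset: what is moved stays moved. The work goes in short steps, Python scripts to look and compute and a shell command to move; the robot and the scene stay as the last step left them, time stands still between calls to the robot, and variables do not carry over. Pictures are saved under pics/ and viewed, and the job is handed in when it is done.

```bash
ls; mkdir -p pics
cat > h.py <<'E'
import numpy as np, cv2
from plant import ctrl, vision, workorder
def snap(n,f,scale=1.5):
    d=vision.get_image(n); im=cv2.cvtColor(d["img"],cv2.COLOR_RGB2BGR)
    np.savez("pics/"+f+".npz",**d)
    cv2.imwrite("pics/"+f+".png",cv2.resize(im,None,fx=scale,fy=scale,interpolation=cv2.INTER_CUBIC)); return d
E
python3 - <<'E'
from h import *
for n in("scene","top","wrist"):
    d=snap(n,n+"0"); print(n,d["fx"],d["fy"],d["cx"],d["cy"],np.round(d["view"],3).tolist())
print(ctrl.state())
E
```

```text
pics
scene 488.14380437328 488.14380437328 245.98761505271383 190.9920115922348 [[-0.563, -0.826, 0.004, 371.504], [-0.39, 0.261, -0.883, 306.3], [0.729, -0.499, -0.469, 1359.373], [0.0, 0.0, 0.0, 1.0]]
top 369.3895357146864 369.3895357146864 253.10051689889255 193.82457699853296 [[0.002, -1.0, -0.004, 35.061], [-0.985, -0.001, -0.172, 569.225], [0.172, 0.004, -0.985, 1375.91], [0.0, 0.0, 0.0, 1.0]]
wrist 307.7941918407357 307.7941918407357 255.82779602323734 186.19335874054988 [[0.384, 0.923, -0.001, -550.139], [0.875, -0.363, 0.321, -40.156], [0.295, -0.124, -0.947, 380.694], [0.0, 0.0, 0.0, 1.0]]
{'t': 0.15, 'qpos': array([ 1.04279093e+00,  3.26802342e-01, -1.93336489e-01,  1.05200137e+00,
        2.21076137e-05,  1.43657245e+00]), 'joint_velocities': array([ 0.00066672, -0.00212762,  0.00288656, -0.00024214,  0.00032413,
        0.00162793]), 'effort': array([ 1.58478310e-04, -4.43704283e+01,  2.62664491e+01,  1.04555991e-02,
       -1.19202450e-04,  5.62854979e-06]), 'position': array([210.81230089, 507.5488561 , 247.67278331]), 'eef_rot': array([-2.28899095e-04,  1.95621074e-01,  9.80679328e-01, -6.31846555e-04]), 'force': array([-0.74383266,  0.18233295, -0.4860639 ]), 'wrist_torque': array([ 0.05624974, -0.00037978, -0.01857376]), 'grip_width': 85.51164181150752}
```

View pics/scene0.png

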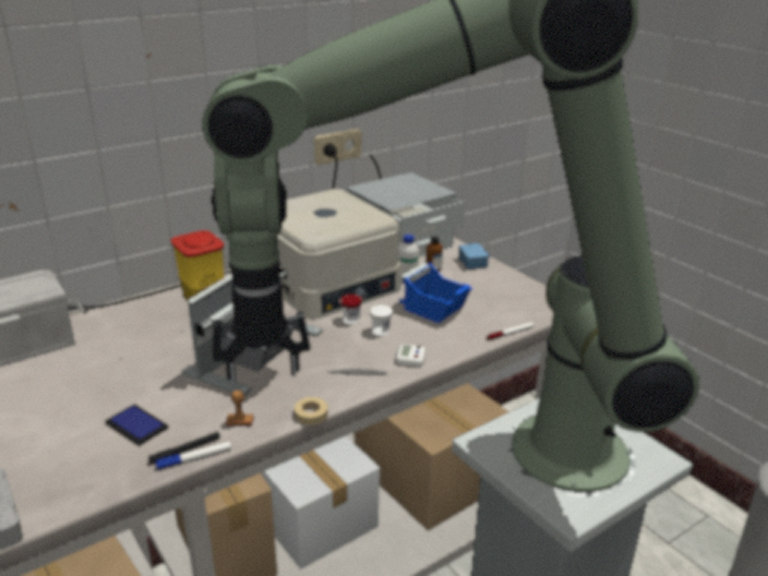

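View pics/top0.png

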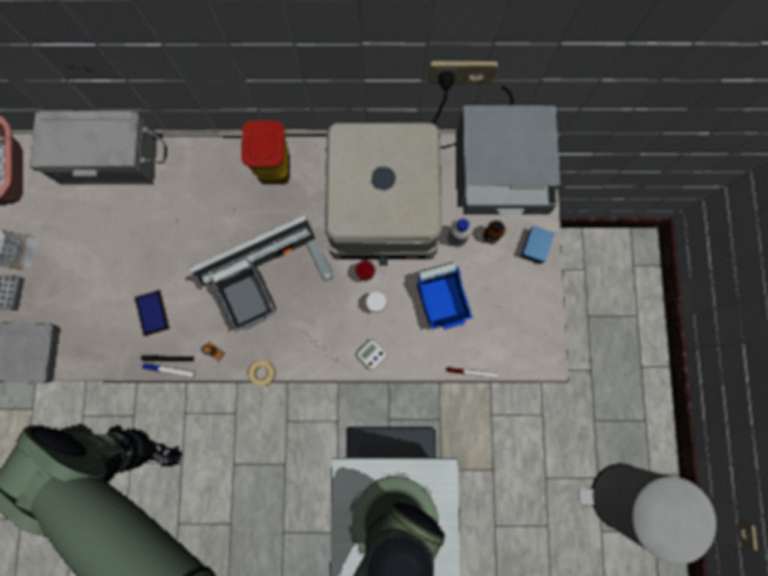

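View pics/wrist0.png

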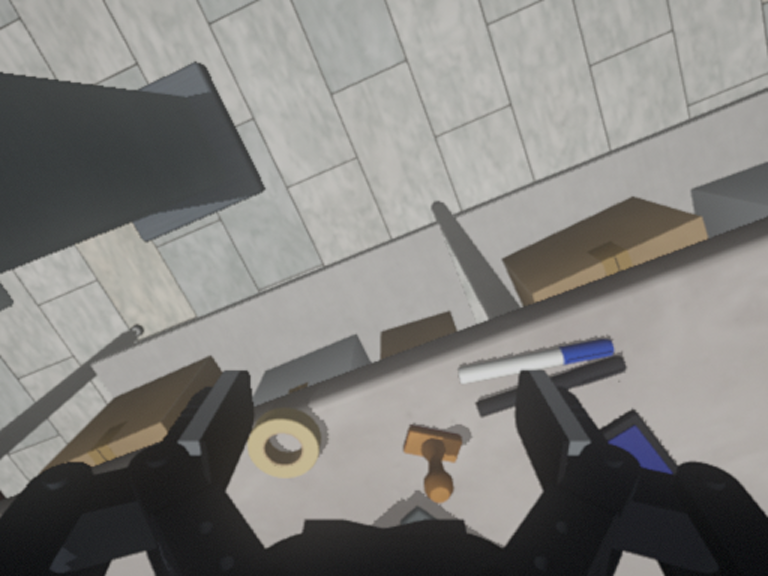

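The top view shows the blue bin at about (443,297), its tab at the lower edge (455,322), the red cup at (365,270), the white cup at (375,301), and the timer at (371,354). The stand runs from (195,270) to (312,228), with the orange catch at (288,250). I'll zoom in next.

Run:
```python
from h import *
d=np.load("pics/top0.npz"); im=cv2.cvtColor(d["img"],cv2.COLOR_RGB2BGR)
a=cv2.resize(im[135:235,115:235],None,fx=6.6,fy=5.9,interpolation=cv2.INTER_CUBIC)
cv2.imwrite("pics/c1.png",cv2.resize(im[140:230,120:230],None,fx=7,fy=6.6,interpolation=cv2.INTER_CUBIC)[:600,:800])
cv2.imwrite("pics/c2.png",cv2.resize(im[165:230,265:325],None,fx=9,fy=9,interpolation=cv2.INTER_CUBIC))
```

```text
(no output)
```

View pics/c1.png

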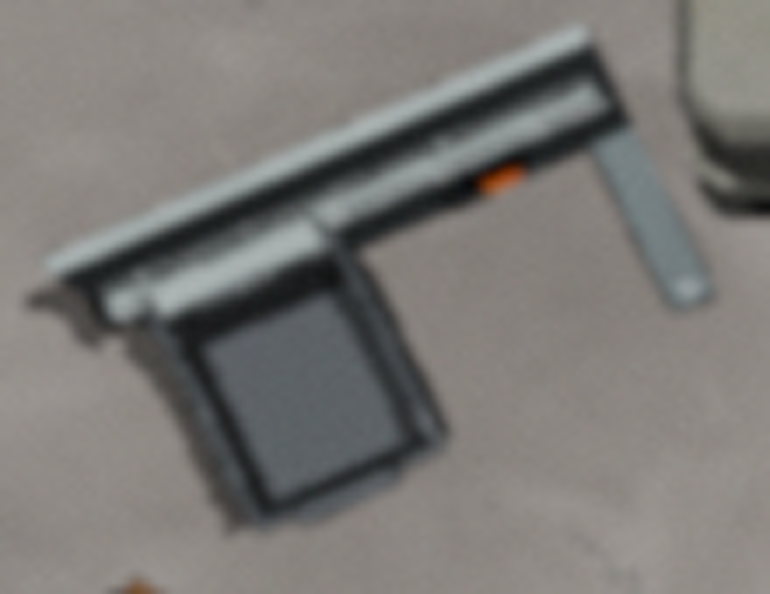

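View pics/c2.png

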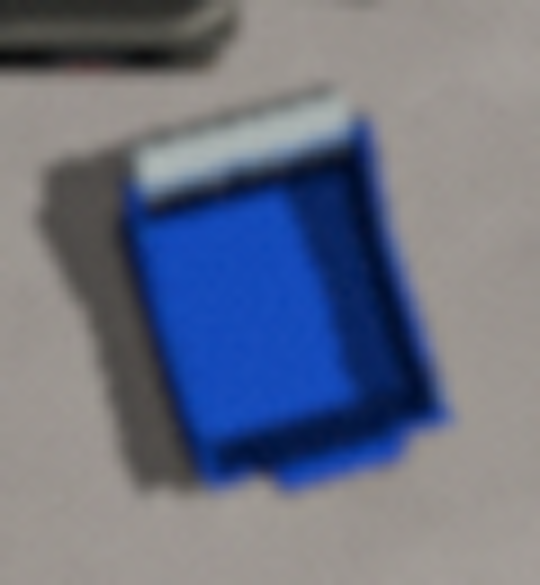

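```bash
cat >> h.py <<'E'
def ray(d,u,v):
    V=d["view"];R=V[:3,:3];c=-R.T@V[:3,3]
    return c,R.T@np.array([(u-d["cx"])/d["fx"],(v-d["cy"])/d["fy"],1])
def onz(d,u,v,z):
    c,r=ray(d,u,v); return c+r*(z-c[2])/r[2]
def proj(d,p):
    q=d["view"][:3,:3]@np.asarray(p,float)+d["view"][:3,3]; return np.array([q[0]/q[2]*d["fx"]+d["cx"],q[1]/q[2]*d["fy"]+d["cy"]])
E
python3 - <<'E'
from h import *
d=np.load("pics/top0.npz")
f2=lambda x,y,z:onz(d,x/9+265-.5,y/9+165-.5,z)
f1=lambda x,y,z:onz(d,x/7+120-.5,y/6.6+140-.5,z)
a,b=f2(285,488,84),f2(402,455,84); print("tab",a,b,(a+b)/2)
for p in((135,160),(345,93),(140,200),(355,140)): print("flange",f2(*p,89))
a,b=f1(50,262,190),f1(588,30,190); print("panel",a,b,np.degrees(np.arctan2(*(b-a)[:2][::-1])))
a,b=f1(110,310,139),f1(600,100,139); print("lip",a,b,np.degrees(np.arctan2(*(b-a)[:2][::-1])))
print("catch",f1(500,180,90))
for n,u,v,z in(("cr",365,270,59),("cw",375,301,59),("tim",371,354,22),("blueb",460,225,125),("brown",494,232,95),("tape",261,373,19),("stamp",212,351,60),("slides",538,244,40)): print(n,onz(d,u/1.5-.17,v/1.5-.17,z))
E
```

```text
tab [ 469.31572446 -124.65287316   84.        ] [ 483.06880559 -173.28777908   84.        ] [ 476.19226503 -148.97032612   84.        ]
flange [606.52490364 -63.84811047  89.        ]
flange [ 635.3191642 -152.3579      89.       ]
flange [589.4658427  -65.75426493  89.        ]
flange [ 615.14620405 -156.1116617    89.        ]
panel [596.25646934 477.95708309 190.        ] [724.26035024 211.87207603 190.        ] -64.30947413934128
lip [580.27638608 463.27021612 139.        ] [699.81139088 211.91388664 139.        ] -64.56611066455514
catch [666.17932559 271.86103894  90.        ]
cr [622.26796389  74.13287686  59.        ]
cw [541.61483609  48.16348782  59.        ]
tim [409.45797012  58.51654982  22.        ]
blueb [ 722.5378158  -163.25411416  125.        ]
brown [ 713.17645439 -253.26773308   95.        ]
tape [360.77322978 340.42469731  19.        ]
stamp [414.1583408  456.66811498  60.        ]
slides [ 696.38526425 -379.02272026   40.        ]
```

```bash
cat >> h.py <<'E'
from scipy.spatial.transform import Rotation as Ro
def cur():
    s=ctrl.state(); q=s["eef_rot"]; return np.array(s["position"]),Ro.from_quat([q[1],q[2],q[3],q[0]]).as_matrix(),s
def tool(yaw,al):
    y,a=np.radians(yaw),np.radians(al); bx=np.array([np.cos(y),np.sin(y),0]); by=np.array([-np.sin(y),np.cos(y),0])
    z=np.sin(a)*bx-np.cos(a)*np.array([0,0,1]); return np.column_stack([by,np.cross(z,by),z])
def delta(p,R):
    p0,R0,s=cur(); d=R0.T@(np.asarray(p,float)-p0); w=Ro.from_matrix(R0.T@R).as_rotvec()
    print("t %.2f"%s["t"],"at",p0.round(1),"shift",d.round(1),"turn",w.round(3),"deg",np.degrees(np.linalg.norm(w)).round(1)); return d,w
def stat():
    p,R,s=cur(); z=R[:,2]; print("t %.2f"%s["t"],"p",p.round(1),"yaw %.2f"%np.degrees(np.arctan2(-R[0,0],R[1,0])),"al %.2f"%np.degrees(np.arctan2(np.hypot(z[0],z[1])*np.sign(z[0]),-z[2])),"roll %.2f"%np.degrees(np.arcsin(R[2,0])),"F",np.round(s["force"],1),"T",np.round(s["wrist_torque"],2),"w %.1f"%s["grip_width"],"q",np.round(s["qpos"],2))
E
python3 - <<'E'
from h import *
R=tool(17,20); g=np.array([480.5,-148.5,70]); delta(g-108*R[:,2],R)
E
```

```text
t 0.15 at [210.8 507.5 247.7] shift [-472.3 -525.8   76.8] turn [-0.327 -0.153  0.871] deg 54.0
```

```bash
python3 -m creep '[[[85,-157,-175,26,-0.109,-0.051,0.29],[85,-157,-175,26,-0.109,-0.051,0.29],[85,-157,-175,26,-0.109,-0.051,0.29],[85,-157,-175,26,-0.109,-0.051,0.29],[85,-157,-175,26,-0.109,-0.051,0.29]]]' 100
python3 - <<'E'
from h import *
stat();R=tool(17,20); g=np.array([480.5,-148.5,70]); delta(g-108*R[:,2],R)
E
```

```text
t: 0.65
position: [288.4, 283.5, 221.8]
eef_rot: [0.036, 0.335, 0.94, 0.048]
force: [1.5, 0.5, -0.1]
grip_width: 84.8
t 0.65 p [288.4 283.5 221.8] yaw 50.66 al 6.83 roll -2.00 F [ 1.5  0.5 -0.1] T [-0.1   0.07  0.01] w 84.8 q [ 0.59 -0.01 -0.68  0.78 -0.    1.28]
t 0.65 at [288.4 283.5 221.8] shift [-400.  -248.9   36.1] turn [-0.218 -0.102  0.581] deg 36.0
```

```bash
python3 -m creep '[[[85,-400,-249,36,-0.218,-0.102,0.581],[85,-400,-249,36,-0.218,-0.102,0.581],[85,-400,-249,36,-0.218,-0.102,0.581],[85,-400,-249,36,-0.218,-0.102,0.581],[85,-400,-249,36,-0.218,-0.102,0.581]]]'
python3 - <<'E'
from h import *
stat();R=tool(17,20); g=np.array([480.5,-148.5,70]); delta(g-108*R[:,2],R)
E
```

```text
t: 1.15
position: [370.6, 50.4, 195.2]
eef_rot: [0.104, 0.586, 0.791, 0.141]
force: [1.4, 0.2, -0.5]
grip_width: 85.1
t 1.15 p [370.6  50.4 195.2] yaw 16.89 al 20.16 roll 0.05 F [ 1.4  0.2 -0.5] T [-0.02  0.27  0.06] w 85.1 q [-0.19 -0.2  -0.98  0.48  0.16  1.11]
t 1.15 at [370.6  50.4 195.2] shift [-222.3    1.6   25.7] turn [ 0.003 -0.    -0.002] deg 0.2
```

```bash
python3 -m creep '[[[85,-222,2,26,0,0,0],[85,-222,2,26,0,0,0],[85,-222,2,26,0,0,0],[85,-222,2,26,0,0,0],[85,-222,2,26,0,0,0]]]'
python3 - <<'E'
from h import *
stat();d=snap("wrist","w1");print(d["view"].round(3).tolist())
E
```

```text
t: 1.65
position: [448.4, -161.9, 171.5]
eef_rot: [0.104, 0.587, 0.791, 0.14]
force: [-0.1, -0.2, 0.5]
grip_width: 85.1
t 1.65 p [ 448.4 -161.9  171.5] yaw 16.79 al 20.06 roll -0.05 F [-0.1 -0.2  0.5] T [-0.03  0.33  0.07] w 85.1 q [-0.68  0.12 -0.75  0.5   0.29  0.63]
[[0.9, 0.271, 0.342, -417.826], [0.168, -0.938, 0.302, -239.418], [0.403, -0.215, -0.89, 82.69], [0.0, 0.0, 0.0, 1.0]]
```

View pics/w1.png

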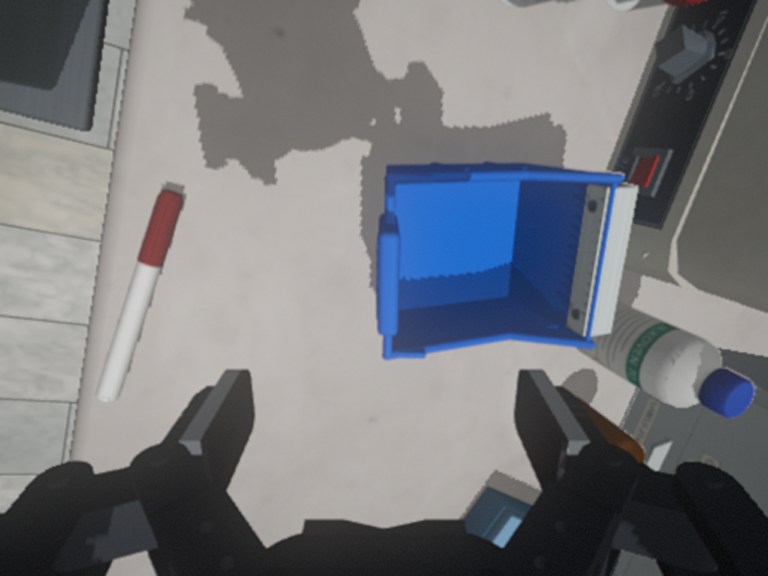

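The bin sits squarely in the wrist view. The tab's top edge runs from (388,220) to (388,333), and the flange from (628,187) to (600,335).

Run:
```python
from h import *
d=np.load("pics/w1.npz")
f=lambda u,v,z:onz(d,(u+.5)/1.5-.5,(v+.5)/1.5-.5,z)
a,b=f(388.5,219,84),f(388.5,334,84)
m=(a+b)/2; dv=a-b; psi=np.degrees(np.arctan2(-dv[0],dv[1])); print(a,b,m,np.linalg.norm(dv),psi)
a2,b2=f(636,186,89),f(612,335,89); dv=a2-b2; print(a2,b2,np.linalg.norm(dv),np.degrees(np.arctan2(-dv[0],dv[1])))
bx=np.array([np.cos(np.radians(17)),np.sin(np.radians(17)),0])
print("x sep",((a2+b2)/2-m)@bx, "y off",((a2+b2)/2-m)@np.array([-bx[1],bx[0],0]))
R=tool(17,20); g=m+15*R[:,2]; print("grip",g); delta(g+2*R[:,2],R); delta(g-30*R[:,2],R)
```

```text
[ 469.02859886 -113.26019473   84.        ] [ 486.74084751 -171.30711118   84.        ] [ 477.88472319 -142.28365295   84.        ] 60.6891115561171 16.968875075108798
[607.77623342 -61.2651668   89.        ] [ 636.18531002 -150.07570639   89.        ] 93.24369992221243 17.738645965169944
x sep 148.50440501110606 y off -7.116214419879548
grip [ 482.79085553 -140.78369777   69.90461069]
t 1.70 at [ 449.5 -163.8  171.6] shift [ 12.7   1.3 110.7] turn [ 0.001  0.004 -0.004] deg 0.3
t 1.70 at [ 449.5 -163.8  171.6] shift [12.6  1.4 78.7] turn [ 0.001  0.004 -0.004] deg 0.3
```

Run:
```python
from h import *
d=snap("wrist","w2"); stat(); im=cv2.cvtColor(d["img"],cv2.COLOR_RGB2BGR)
cv2.imwrite("pics/w2c.png",cv2.resize(im[105:245,245:430],None,fx=4.3,fy=4.28,interpolation=cv2.INTER_CUBIC))
```

```text
t 1.75 p [ 448.3 -160.9  171.4] yaw 16.77 al 20.04 roll -0.00 F [0.3 0.3 0. ] T [-0.15  0.36  0.05] w 85.0 q [-0.67  0.12 -0.75  0.5   0.29  0.63]
```

View pics/w2c.png

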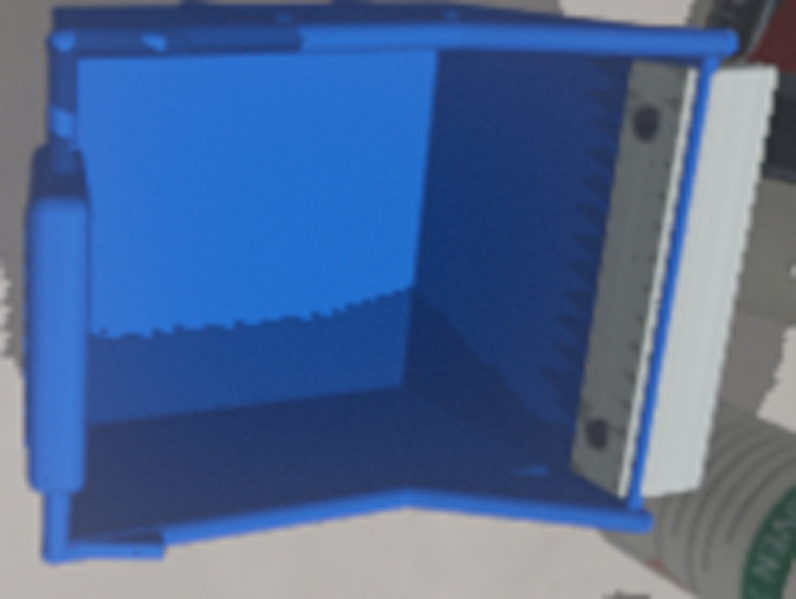

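Run:
```python
from h import *
d=np.load("pics/w2.npz")
f=lambda u,v,z:onz(d,u/4.3+245-.5,v/4.28+105-.5,z)
a,b=f(60,199,84),f(57,490,84)
m=(a+b)/2; dv=a-b; psi=np.degrees(np.arctan2(-dv[0],dv[1])); print(a,b,m,np.linalg.norm(dv),psi)
a2,b2=f(776,66,89),f(700,490,89); dv=a2-b2; print(a2,b2,np.linalg.norm(dv),np.degrees(np.arctan2(-dv[0],dv[1])))
bx=np.array([np.cos(np.radians(17)),np.sin(np.radians(17)),0])
print("x sep",((a2+b2)/2-m)@bx, "y off",((a2+b2)/2-m)@np.array([-bx[1],bx[0],0]))
R=tool(17,20); g=m+15*R[:,2]; print("grip",g); delta(g+2*R[:,2],R)
for i in range(3): print(cur()[0])
```

```text
[ 470.97250878 -119.03441147   84.        ] [ 486.08118995 -170.69600403   84.        ] [ 478.52684936 -144.86520775   84.        ] 53.82557377485385 16.301812773466178
[608.44768051 -60.26738739  89.        ] [ 634.56304679 -148.43910899   89.        ] 91.95795151732348 16.49863340856248
x sep 148.5755838930366 y off -3.061092364650234
grip [ 483.43298171 -143.36525256   69.90461069]
t 1.75 at [ 448.3 -160.9  171.4] shift [  6.7   1.6 110.6] turn [ 0.001  0.001 -0.004] deg 0.2
[ 448.30097305 -160.91547118  171.38553711]
[ 448.30097305 -160.91547118  171.38553711]
[ 448.30097305 -160.91547118  171.38553711]
```

```bash
python3 -m creep '[[[85,5.5,1.6,30,0,0,0],[85,5.5,1.6,60,0,0,0],[85,5.5,1.6,85,0,0,0],[85,5.5,1.6,100,0,0,0],[85,5.5,1.6,110.5,0,0,0]]]'; python3 -m creep '[[[85,0,0,0,0,0,0],[30,0,0,0,0,0,0]]]' 40;python3 - <<'E'
from h import *
stat();d=snap("wrist","w3");snap("scene","s3")
E
```

```text
t: 2.25
position: [482.2, -138.7, 67.2]
eef_rot: [0.102, 0.585, 0.792, 0.14]
force: [-0.6, 0.2, -0.4]
grip_width: 85.0
t: 2.45
position: [483.0, -140.0, 68.7]
eef_rot: [0.103, 0.586, 0.792, 0.14]
force: [-0.5, -0.1, 0.3]
grip_width: 72.8
t 2.45 p [ 483.  -140.    68.7] yaw 17.05 al 20.02 roll 0.06 F [-0.5 -0.1  0.3] T [-0.12  0.29 -0.02] w 72.8 q [-0.58  0.33 -0.82  0.19  0.27  0.72]
```

View pics/w3.png

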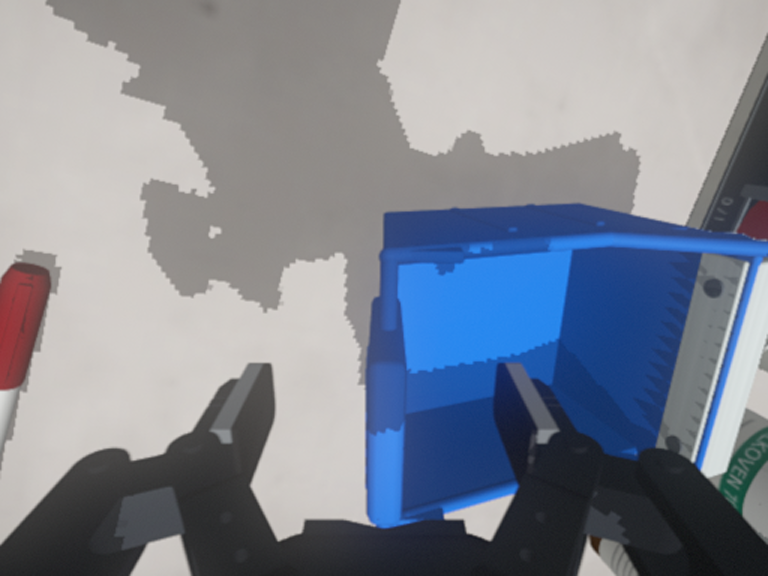

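View pics/s3.png

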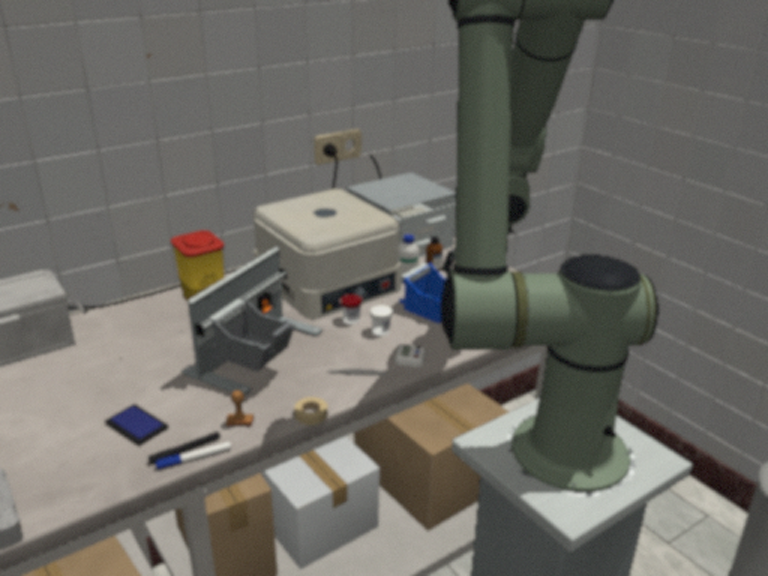

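Run:
```python
from h import *
d=np.load("pics/w3.npz"); im=cv2.cvtColor(d["img"],cv2.COLOR_RGB2BGR)
k=3
im=cv2.resize(im[120:384,190:450],None,fx=k,fy=k,interpolation=cv2.INTER_CUBIC)[:600]
by=tool(17,20)[:,0]; z=tool(17,20)[:,2]; n=tool(17,20)[:,1]
g0=np.array([483.4,-143.4,69.9])
for off,c in((0,(0,0,255)),(4,(0,255,255))):
  for s in(-28,28):
    for l in(-15,41):
     for t in(-5.5,5.5):
      p=proj(d,g0+by*(s+off)+z*l+n*t); q=((p+.5-[190,120])*k).astype(int); cv2.circle(im,tuple(map(int,q)),4,c,1)
cv2.imwrite("pics/w3c.png",im)
```

```text
(no output)
```

View pics/w3c.png

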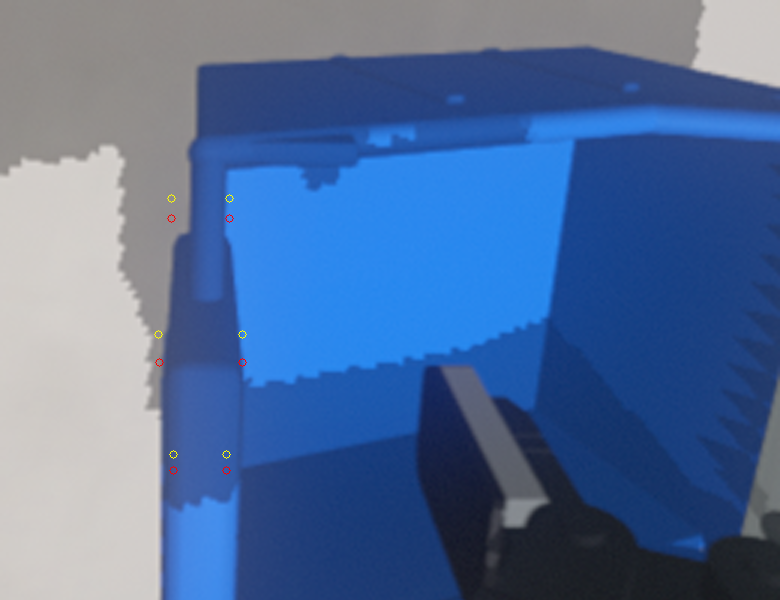

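```bash
python3 -m creep '[[[40,-3,0,0,0,0,0],[20,-3,0,0,0,0,0],[8,-3,0,0,0,0,0],[5,-3,0,0,0,0,0],[5,-3,0,0,0,0,0]]]' 60;python3 -m creep '[[[5,0,0,0,0,0,0],[5,0,0,0,0,0,0],[5,0,0,0,0,0,0]]]' 110
python3 - <<'E'
from h import *
stat();d=snap("wrist","w4")
E
```

```text
t: 3.05
position: [484.7, -143.8, 69.0]
eef_rot: [0.104, 0.586, 0.791, 0.14]
force: [0.2, -0.8, 4.4]
grip_width: 10.3
t: 3.35
position: [484.7, -143.9, 69.1]
eef_rot: [0.104, 0.586, 0.792, 0.14]
force: [-0.8, -0.6, 6.6]
grip_width: 9.6
t 3.35 p [ 484.7 -143.9   69.1] yaw 16.99 al 20.10 roll -0.02 F [-0.8 -0.6  6.6] T [ 0.06  0.18 -0.11] w 9.6 q [-0.59  0.33 -0.82  0.19  0.27  0.72]
```

View pics/w4.png

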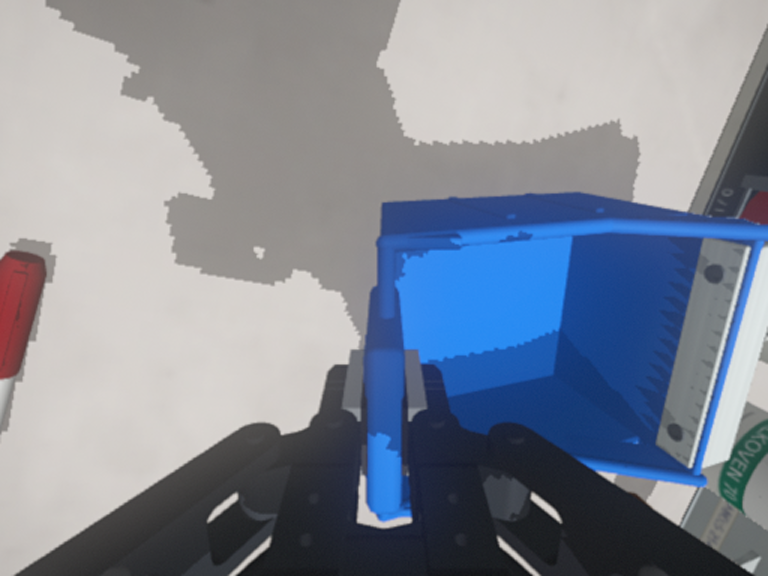

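Run:
```python
from h import *
p,R,s=cur()
delta(p+[0,0,20],tool(17,20));delta(p+[-30,0,50],tool(17,16)); delta(p+[-100,0,80],tool(17,10))
```

```text
t 3.40 at [ 484.7 -143.8   69. ] shift [ -0.    6.9 -18.8] turn [ 0.002  0.    -0.   ] deg 0.1
t 3.40 at [ 484.7 -143.8   69. ] shift [  8.8  -9.8 -56.8] turn [ 0.072  0.    -0.   ] deg 4.1
t 3.40 at [ 484.7 -143.8   69. ] shift [  29.2  -62.3 -108. ] turn [ 0.176  0.    -0.   ] deg 10.1
```

```bash
python3 -m creep '[[[5,0,1.7,-4.7,0,0,0],[5,0,4,-11,0,0,0],[5,0,6.9,-18.8,0,0,0],[5,5,-2,-40,0.03,0,0],[5,9,-10,-57,0.07,0,0]]]'
python3 - <<'E'
from h import *
stat();d=snap("wrist","w5")
p,R,s=cur()
delta([385,-144,149],tool(17,10))
E
```

```text
t: 3.9
position: [452.3, -142.8, 119.0]
eef_rot: [0.081, 0.589, 0.796, 0.112]
force: [-1.1, -0.1, -4.7]
grip_width: 9.6
t 3.90 p [ 452.3 -142.8  119. ] yaw 17.01 al 15.87 roll 0.11 F [-1.1 -0.1 -4.7] T [-0.24  0.63 -0.  ] w 9.6 q [-0.59  0.21 -0.78  0.41  0.22  0.7 ]
t 3.95 at [ 452.1 -142.9  120.8] shift [ 18.7 -54.4 -44.7] turn [ 0.102 -0.001  0.   ] deg 5.8
```

View pics/w5.png

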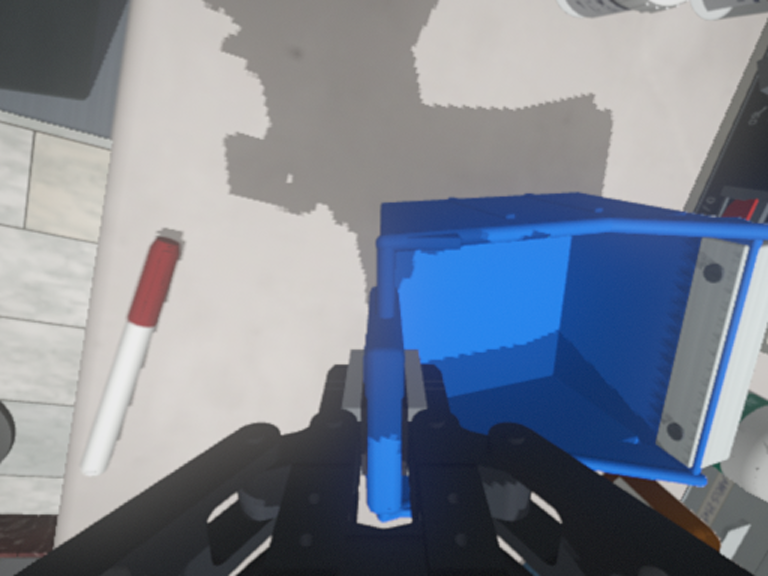

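The bin is held firmly: the flange sits at the same pixels as before the lift. Next I retreat and raise it.

```bash
python3 -m creep '[[[5,8,-22,-22,0.04,0,0],[5,19,-50,-55,0.1,0,0],[5,22,-62,-80,0.15,0,0],[5,22,-62,-80,0.15,0,0]]]'
python3 - <<'E'
from h import *
stat()
bay=np.array([670.3,273.9,139]); yaw=25.4
b=np.radians(yaw); bx=np.array([np.cos(b),np.sin(b),0]); th=22
def tcp(strip,th):
    R=tool(yaw,20-th); t=np.radians(th); g=strip-151*(np.cos(t)*bx-np.sin(t)*np.array([0,0,1])); return g+2*R[:,2],R
for dx,dz in((-110,60),(5,40),(5,-14)):
    p,R=tcp(bay+dx*bx+[0,0,dz],th); print(p); delta(p,R)
E
```

```text
t: 4.35
position: [369.6, -146.7, 180.6]
eef_rot: [0.04, 0.594, 0.802, 0.052]
force: [1.8, -0.9, -3.5]
grip_width: 9.5
t 4.35 p [ 369.6 -146.7  180.6] yaw 16.99 al 7.54 roll -0.11 F [ 1.8 -0.9 -3.5] T [-0.18  0.33 -0.07] w 9.5 q [-0.64  0.04 -0.75  0.7   0.1   0.64]
[444.39882317 166.6342348  253.56681395]
t 4.35 at [ 369.6 -146.7  180.6] shift [277.6 171.3 -51.5] turn [ 0.166  0.009 -0.147] deg 12.7
[548.28238185 215.96177514 233.56681395]
t 4.35 at [ 369.6 -146.7  180.6] shift [294.5 281.4 -16.8] turn [ 0.166  0.009 -0.147] deg 12.7
[548.28238185 215.96177514 179.56681395]
t 4.35 at [ 369.6 -146.7  180.6] shift [294.6 274.4  36.8] turn [ 0.166  0.009 -0.147] deg 12.7
```

```bash
python3 -m creep '[[[5,35,20,-8,0.04,0,-0.02],[5,75,45,-15,0.08,0,-0.05],[5,115,70,-22,0.12,0.005,-0.08],[5,155,95,-30,0.15,0.009,-0.11],[5,195,120,-37,0.166,0.009,-0.147]]]';python3 - <<'E'
from h import *
delta([444.4,166.6,253.5],tool(25.4,-2))
E
```

```text
t: 4.85
position: [422.6, 76.3, 230.3]
eef_rot: [-0.011, 0.533, 0.846, -0.014]
force: [0.7, -0.7, -3.4]
grip_width: 9.8
t 4.85 at [422.6  76.3 230.3] shift [ 72.2  57.7 -24.9] turn [-0.    -0.004  0.002] deg 0.3
```

```bash
python3 -m creep '[[[5,25,20,-8,0,0,0],[5,50,40,-17,0,0,0],[5,72,58,-25,0,0,0],[5,72,58,-25,0,0,0]]]';python3 - <<'E'
from h import *
stat();d=snap("wrist","w6"); snap("scene","s6"); snap("top","t6")
E
```

```text
t: 5.25
position: [445.5, 167.9, 253.5]
eef_rot: [-0.011, 0.532, 0.847, -0.012]
force: [-0.2, -0.4, -2.9]
grip_width: 9.8
t 5.25 p [445.5 167.9 253.5] yaw 25.70 al -1.87 roll 0.31 F [-0.2 -0.4 -2.9] T [-0.14  0.1  -0.01] w 9.8 q [ 0.21  0.21 -0.34  1.06 -0.    1.33]
```

View pics/w6.png

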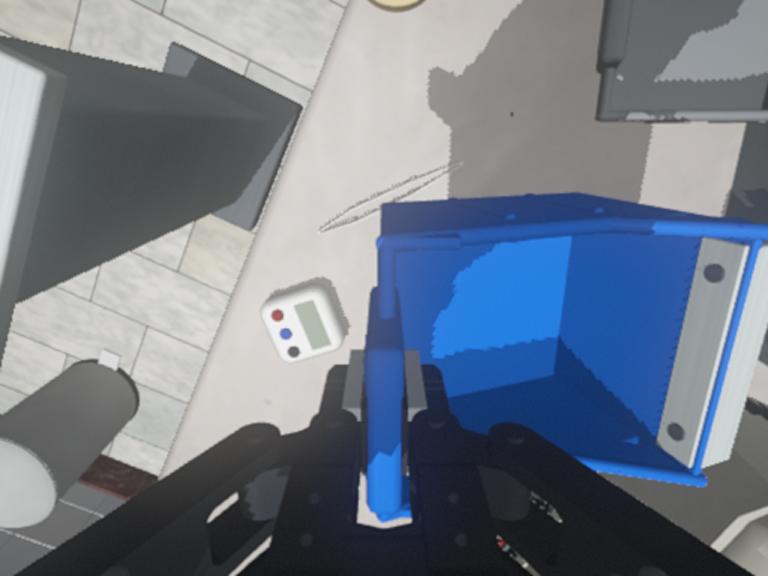

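View pics/s6.png

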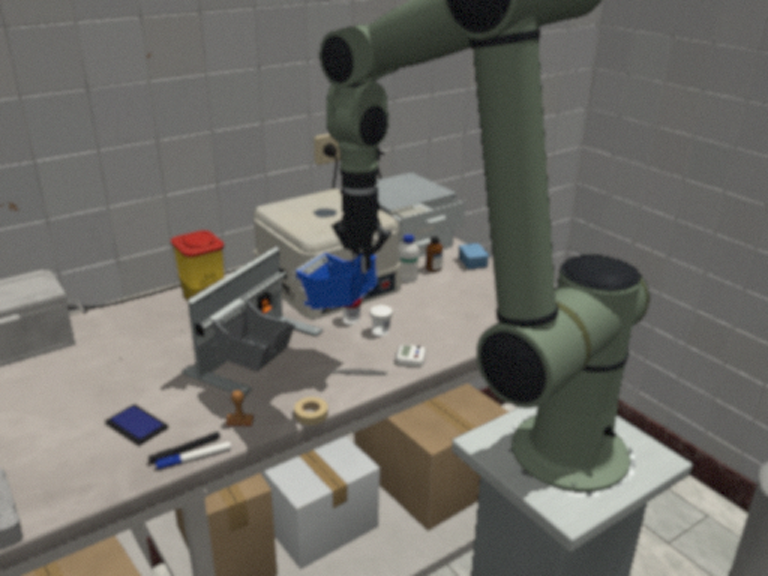

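View pics/t6.png

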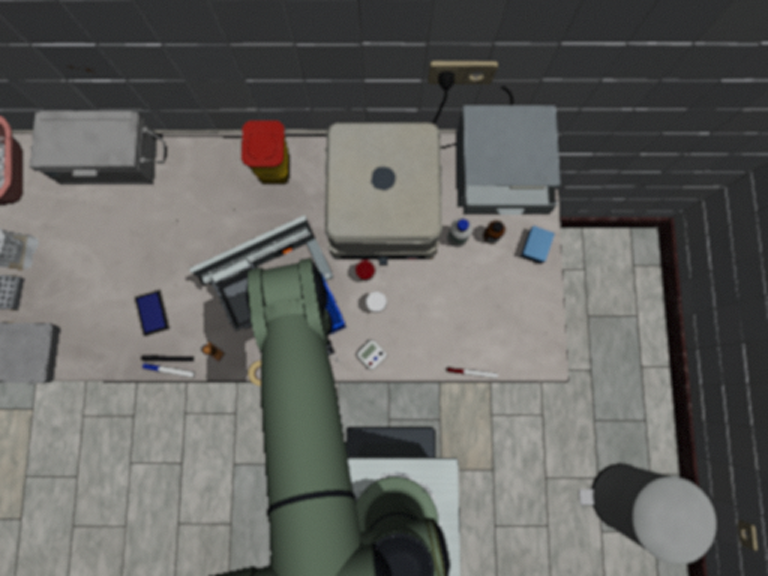

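Run:
```python
from h import *
d=np.load("pics/w6.npz"); p0,R0=None,None
# tool->cam from w6
p=np.array([445.5,167.9,253.5]); R=tool(25.7,-1.87)
V=d["view"]; Rc=V[:3,:3]@R; tc=V[:3,:3]@p+V[:3,3]; np.savez("t2c.npz",Rc=Rc,tc=tc)
print(Rc.round(3).tolist(),tc.round(1), "cam in tool",(-Rc.T@tc).round(1))
bay=np.array([670.3,273.9,139]); b=np.radians(25.4); bx=np.array([np.cos(b),np.sin(b),0]); by=np.array([-bx[1],bx[0],0])
for (dx,dy,dz,al) in((-280,-120,150,20),(-280,-120,150,32),(-330,-120,130,35),(-300,-150,130,40)):
    P=bay+dx*bx+dy*by+[0,0,dz]; T=tool(25.4,al)
    print(P.round(0),"strip z",(P+151*(np.cos(np.radians(20-al))*bx-np.sin(np.radians(20-al))*np.array([0,0,1]))).round(0))
    for q in (bay,bay+68*by,bay-68*by,bay+17*bx+[0,0,51],bay+[0,0,-45]):
        c=Rc@(T.T@(q-P))+tc; print("   ",(c[:2]/c[2]*d["fx"]+[d["cx"],d["cy"]]).round(0)*1.5, c[2].round())
```

```text
[[0.0, 1.0, 0.0], [-0.949, 0.0, -0.316], [-0.316, -0.0, 0.949]] [ -0.   39.6 145.5] cam in tool [ 8.350e+01  1.000e-01 -1.256e+02]
[469.  45. 289.] strip z [605. 110. 289.]
    [678.  72.] 332.0
    [699.  -37.5] 311.0
    [660.  169.5] 354.0
    [771.   64.5] 292.0
    [627.  78.] 372.0
[469.  45. 289.] strip z [602. 109. 320.]
    [582.  78.] 369.0
    [594. -21.] 348.0
    [570. 165.] 391.0
    [657.   73.5] 337.0
    [537.   82.5] 405.0
[424.  24. 269.] strip z [555.  87. 308.]
    [616.5  79.5] 388.0
    [630.  -13.5] 367.0
    [604.5 163.5] 410.0
    [691.5  76.5] 358.0
    [568.5  84. ] 423.0
[464.  10. 269.] strip z [592.  71. 321.]
    [564.  39.] 376.0
    [574.5 -58.5] 354.0
    [553.5 127.5] 397.0
    [637.5  33. ] 349.0
    [516.   46.5] 408.0
```

Run:
```python
from h import *
bay=np.array([670.3,273.9,139]); b=np.radians(25.4); bx=np.array([np.cos(b),np.sin(b),0]); by=np.array([-bx[1],bx[0],0])
P=bay-300*bx-100*by+[0,0,150]; print(P); delta(P,tool(25.4,30))
```

```text
[442.19292548  54.88593069 289.        ]
t 5.40 at [443.3 164.  252.6] shift [-97.9 -49.3 -35. ] turn [-0.561 -0.004  0.   ] deg 32.1
```

```bash
python3 -m creep '[[[5,-25,-12,-9,-0.14,0,0],[5,-50,-25,-18,-0.28,0,0],[5,-75,-37,-26,-0.42,0,0],[5,-98,-49,-35,-0.561,0,0],[5,-98,-49,-35,-0.561,0,0]]]';python3 - <<'E'
from h import *
stat();d=snap("wrist","w7")
E
```

```text
t: 5.9
position: [438.9, 49.4, 287.7]
eef_rot: [0.139, 0.522, 0.813, 0.218]
force: [-0.4, 0.4, -3.2]
grip_width: 9.6
t 5.90 p [438.9  49.4 287.7] yaw 24.65 al 29.96 roll 0.15 F [-0.4  0.4 -3.2] T [-0.52  1.13  0.05] w 9.6 q [-0.28 -0.23 -0.81  0.58  0.33  0.94]
```

View pics/w7.png

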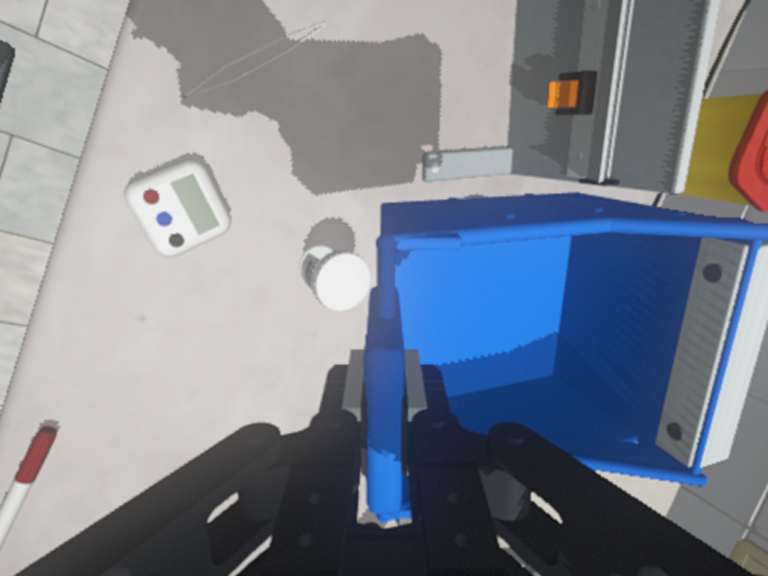

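The wrist view now shows the empty bay: the orange catch at (565,95), the lip line around (605–635, 0–180), and the panel top edge around (685–715).

Run:
```python
from h import *
d=snap("wrist","w8"); stat(); im=cv2.cvtColor(d["img"],cv2.COLOR_RGB2BGR)
cv2.imwrite("pics/w8c.png",cv2.resize(im[0:132,335:485],None,fx=4.5,fy=4.5,interpolation=cv2.INTER_CUBIC))
```

```text
t 6.00 p [441.4  52.8 289.4] yaw 25.10 al 29.96 roll 0.20 F [ 0.  -0.  -3.7] T [-0.48  1.   -0.02] w 9.6 q [-0.27 -0.23 -0.8   0.58  0.33  0.94]
```

View pics/w8c.png

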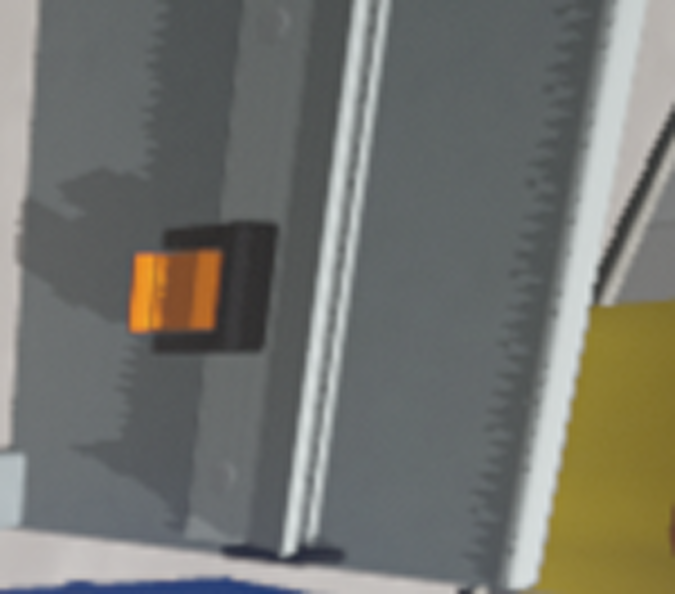

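Run:
```python
from h import *
d=np.load("pics/w8.npz")
px=lambda x,y:((x+.5)/4.5-.5+335,(y+.5)/4.5-.5)
def line(a,b,z):
    A,B=onz(d,*px(*a),z),onz(d,*px(*b),z); v=B-A; v/=np.linalg.norm(v); return A,B,np.degrees(np.arctan2(v[0],-v[1]))
pf=line((611,0),(509,590),190); print("panel front top",pf)
pb=line((645,0),(540,590),190); print("panel back top",pb)
b=np.radians(25.4); bx=np.array([np.cos(b),np.sin(b),0]); by=np.array([-bx[1],bx[0],0])
for n,a,c in(("L1l",(355,0),(284,550)),("L1r",(367,0),(298,550)),("L2l",(376,0),(307,540)),("L2r",(390,0),(320,540))):
    l=line(a,c,139); m=(l[0]+l[1])/2; print(n,l[0],l[1],l[2],"gap to panel",((pf[0]+pf[1])/2-m)@bx)
# catch on vertical plane
lp=line((367,0),(298,550),139)[0]
for x,y in((220,252),(217,330),(133,254),(132,332),(165,230),(152,350)):
    c,r=ray(d,*px(x,y)); 
    for off in(-3,5):
        t=((lp+off*bx-c)@bx)/(r@bx); q=c+r*t; print((x,y),off,q.round(1),"y along",(q@by).round(1))
for e in((290,553),): q=onz(d,*px(*e),139); print("rail end",q,q@by)
```

```text
panel front top (array([657.39745087, 335.10859901, 190.        ]), array([720.04683823, 212.84462013, 190.        ]), np.float64(27.1310933597079))
panel back top (array([669.77629204, 342.58773014, 190.        ]), array([734.22984944, 218.16738679, 190.        ]), np.float64(27.38554341454744))
L1l [633.88895671 332.52190385 139.        ] [694.48748313 208.56987319 139.        ] 26.053404235751824 gap to panel 23.633916784499696
L1r [637.9968729  335.00385215 139.        ] [700.37931619 210.87592507 139.        ] 26.68253520688452 gap to panel 18.09048282455398
L2l [641.10986761 336.88468214 139.        ] [702.38590577 214.72088854 139.        ] 26.63784791900943 gap to panel 14.550135248457334
L2r [646.00787419 339.84399254 139.        ] [707.96546456 216.92710609 139.        ] 26.7508843591669 gap to panel 8.709919746196322
(220, 252) -3 [659.8 282.  105. ] y along -28.3
(220, 252) 5 [666.8 286.1  98.5] y along -27.6
(217, 330) -3 [668.9 262.9 107.1] y along -49.4
(217, 330) 5 [676.  266.5 100.6] y along -49.2
(133, 254) -3 [659.1 283.5  73. ] y along -26.6
(133, 254) 5 [666.1 287.6  65.8] y along -25.9
(132, 332) -3 [668.8 263.1  75.6] y along -49.2
(132, 332) 5 [675.9 266.7  68.4] y along -49.0
(165, 230) -3 [656.6 288.8  84.4] y along -20.8
(165, 230) 5 [663.5 293.   77.4] y along -20.0
(152, 350) -3 [671.1 258.3  84.1] y along -54.6
(152, 350) 5 [678.3 261.8  77.1] y along -54.5
rail end [697.5406612  208.85202038 139.        ] -110.5362955716714
```

Run:
```python
from h import *
d=np.load("pics/w8.npz"); im=cv2.cvtColor(d["img"],cv2.COLOR_RGB2BGR); k=4
t=np.load("t2c.npz"); Rc,tc=t["Rc"],t["tc"]
# bin frame in tool: x_bin = c*y + s*z? tool al=20 at level
T=tool(0,20); 
im=cv2.resize(im[125:275,330:512],None,fx=k,fy=k,interpolation=cv2.INTER_CUBIC)
for q in((130,53,19),(130,-53,19),(147,-46,19),(147,46,19),(130,-46,19),(130,46,19)):
    v=T.T@np.array(q,float)+[0,0,-2]; c=Rc@v+tc; u=c[:2]/c[2]*d["fx"]+[d["cx"],d["cy"]]
    w=((u+.5-[330,125])*k); print(q,w.round(0)); cv2.circle(im,tuple(int(a) for a in w),4,(0,0,255),1)
cv2.imwrite("pics/w8d.png",im)
```

```text
(130, 53, 19) [747.  97.]
(130, -53, 19) [559. 792.]
(147, -46, 19) [648. 727.]
(147, 46, 19) [819. 142.]
(130, -46, 19) [569. 754.]
(130, 46, 19) [732. 153.]
```

View pics/w8d.png

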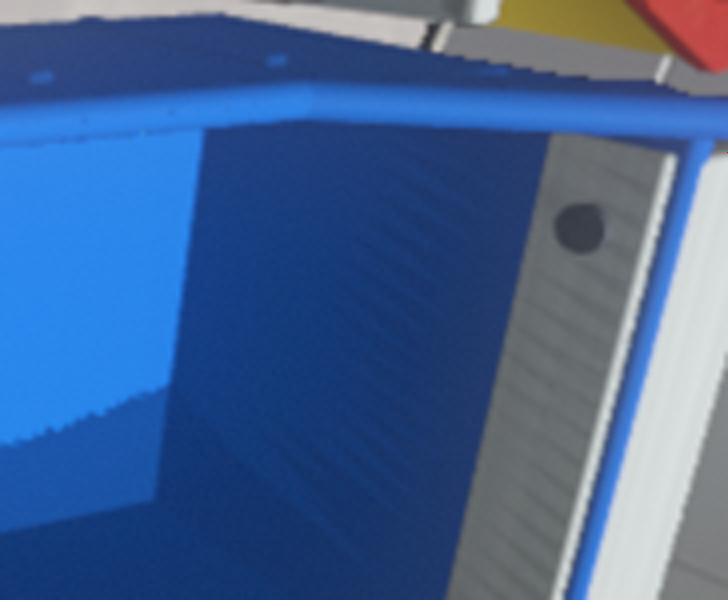

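```bash
cat >> h.py <<'E'
BAY=np.array([668.5,275.0,139]); YAW=26.4; GX=149.; GZ=-1.
def tcpof(sx,sy,sz,th,yaw=YAW):
    b=np.radians(yaw); bx=np.array([np.cos(b),np.sin(b),0]); b0=np.radians(YAW); B=np.column_stack([[np.cos(b0),np.sin(b0),0],[-np.sin(b0),np.cos(b0),0],[0,0,1]])
    t=np.radians(th); X=np.cos(t)*bx-np.sin(t)*np.array([0,0,1]); Z=np.sin(t)*bx+np.cos(t)*np.array([0,0,1])
    R=tool(yaw,20-th); return BAY+B@[sx,sy,sz]-GX*X-GZ*Z+2*R[:,2],R
def strip():
    p,R,s=cur(); b0=np.radians(YAW); B=np.column_stack([[np.cos(b0),np.sin(b0),0],[-np.sin(b0),np.cos(b0),0],[0,0,1]])
    T=tool(0,20); X=R@T.T[:,0]; Z=R@T.T[:,2]
    st=p-2*R[:,2]+GX*X+GZ*Z; print("strip in bay",(B.T@(st-BAY)).round(1),"th %.1f"%np.degrees(np.arcsin(-X[2])))
E
python3 - <<'E'
from h import *
stat(); strip()
for a in((-40,0,45,22),(10,0,30,22)): p,R=tcpof(*a); print(p); delta(p,R)
E
```

```text
t 6.00 p [441.4  52.8 289.4] yaw 25.10 al 29.96 roll 0.20 F [ 0.  -0.  -3.7] T [-0.48  1.   -0.02] w 9.6 q [-0.27 -0.23 -0.8   0.58  0.33  0.94]
strip in bay [-156.3 -101.5  176.9] th -10.0
[509.20161646 195.92359568 238.74478462]
t 6.00 at [441.4  52.8 289.4] shift [100.7  80.3 105.2] turn [ 0.558  0.002 -0.023] deg 32.0
[553.98720447 218.15535464 223.74478462]
t 6.00 at [441.4  52.8 289.4] shift [101.8 116.1 143.2] turn [ 0.558  0.002 -0.023] deg 32.0
```

```bash
python3 -m creep '[[[5,34,3,8,0.14,0,0],[5,68,6,18,0.28,0,-0.01],[5,101,14,40,0.42,0,-0.02],[5,101,45,75,0.5,0,-0.023],[5,101,80,105,0.558,0.002,-0.023]]]';python3 -m creep '[[[5,0,0,0,0,0,0],[5,0,0,0,0,0,0]]]'
python3 - <<'E'
from h import *
stat(); strip()
for a in((10,0,30,22),(10,0,5,22)): p,R=tcpof(*a); print(p); delta(p,R)
d=snap("wrist","w9"); d=snap("scene","s9");im=cv2.cvtColor(d["img"],cv2.COLOR_RGB2BGR)
cv2.imwrite("pics/s9c.png",cv2.resize(im[140:280,110:270],None,fx=4.2,fy=4.2,interpolation=cv2.INTER_CUBIC))
E
```

```text
t: 6.5
position: [510.1, 203.2, 238.0]
eef_rot: [-0.01, 0.522, 0.853, -0.016]
force: [1.3, -0.7, -3.1]
grip_width: 9.2
t: 6.7
position: [509.5, 200.9, 235.8]
eef_rot: [-0.011, 0.523, 0.852, -0.017]
force: [-0.5, -0.2, -4.5]
grip_width: 9.5
t 6.70 p [509.5 200.9 235.8] yaw 26.94 al -2.27 roll 0.07 F [-0.5 -0.2 -4.5] T [-0.05  0.21 -0.  ] w 9.5 q [ 0.24  0.36 -0.18  1.07 -0.01  1.35]
strip in bay [-37.8   5.7  41.4] th 22.3
[553.98720447 218.15535464 223.74478462]
t 6.70 at [509.5 200.9 235.8] shift [-4.8 47.9 10.1] turn [-0.005 -0.001  0.01 ] deg 0.6
[553.98720447 218.15535464 198.74478462]
t 6.70 at [509.5 200.9 235.8] shift [-4.8 48.9 35.1] turn [-0.005 -0.001  0.01 ] deg 0.6
```

View pics/w9.png

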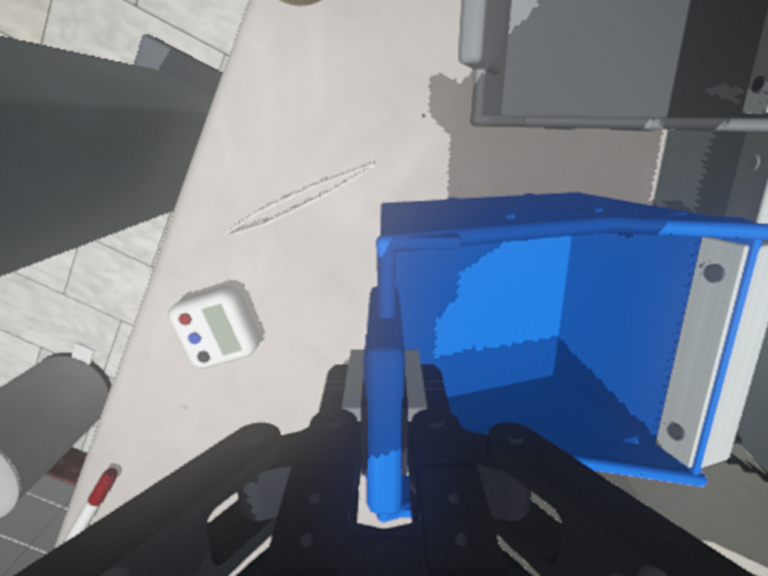

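View pics/s9c.png

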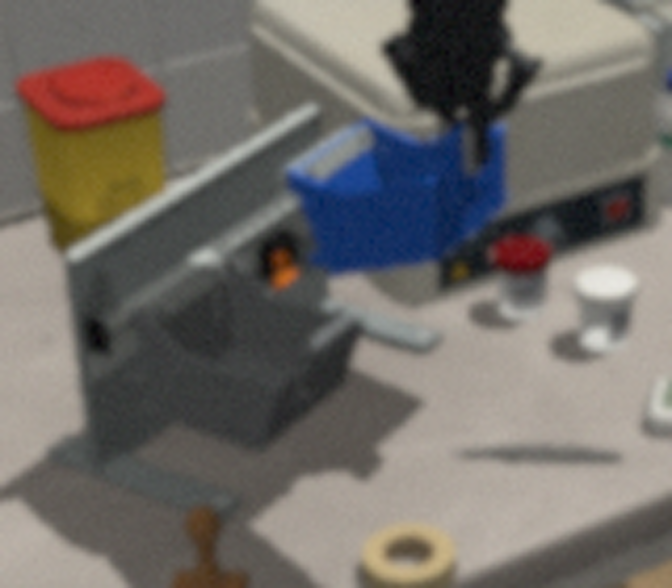

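Run:
```python
from h import *
d=np.load("pics/w9.npz")
b0=np.radians(YAW); B=np.column_stack([[np.cos(b0),np.sin(b0),0],[-np.sin(b0),np.cos(b0),0],[0,0,1]])
for u,v in((500,127),(560,128),(640,130)):
    q=onz(d,(u+.5)/1.5-.5,(v+.5)/1.5-.5,116); print(q,(B.T@(q-BAY)).round(1))
```

```text
[519.56008248 298.58740914 116.        ] [-122.9   87.4  -23. ]
[546.16521163 311.58554393 116.        ] [-93.3  87.2 -23. ]
[581.47847519 328.49015072 116.        ] [-54.2  86.6 -23. ]
```

The neighbour's near side is at y = +87 in my bay frame, exactly as expected, so the centring agrees.

```bash
python3 -m creep '[[[5,-5,16,0,0,0,0.01],[5,-5,32,2,0,0,0.01],[5,-5,48,6,0,0,0.01],[5,-5,48,10,0,0,0.01],[5,-5,48,10,0,0,0.01]]]'
python3 - <<'E'
from h import *
stat(); strip()
for a in((10,0,5,22),(10,0,-14,22)): p,R=tcpof(*a);  delta(p,R)
d=snap("wrist","w10"); d=snap("scene","s10");im=cv2.cvtColor(d["img"],cv2.COLOR_RGB2BGR)
cv2.imwrite("pics/s10c.png",cv2.resize(im[140:230,125:255],None,fx=6,fy=6,interpolation=cv2.INTER_CUBIC))
E
```

```text
t: 7.3
position: [552.8, 215.1, 229.4]
eef_rot: [-0.008, 0.529, 0.849, -0.014]
force: [-0.1, 0.1, -4.0]
grip_width: 9.2
t 7.30 p [552.8 215.1 229.4] yaw 26.16 al -1.86 roll -0.06 F [-0.1  0.1 -4. ] T [-0.08  0.19  0.04] w 9.2 q [ 0.25  0.44 -0.07  1.09 -0.01  1.36]
strip in bay [ 7.7 -2.8 36. ] th 21.9
t 7.30 at [552.8 215.1 229.4] shift [ 2.2  3.4 30.6] turn [ 0.002  0.001 -0.004] deg 0.3
t 7.30 at [552.8 215.1 229.4] shift [ 2.2  4.  49.6] turn [ 0.002  0.001 -0.004] deg 0.3
```

View pics/w10.png

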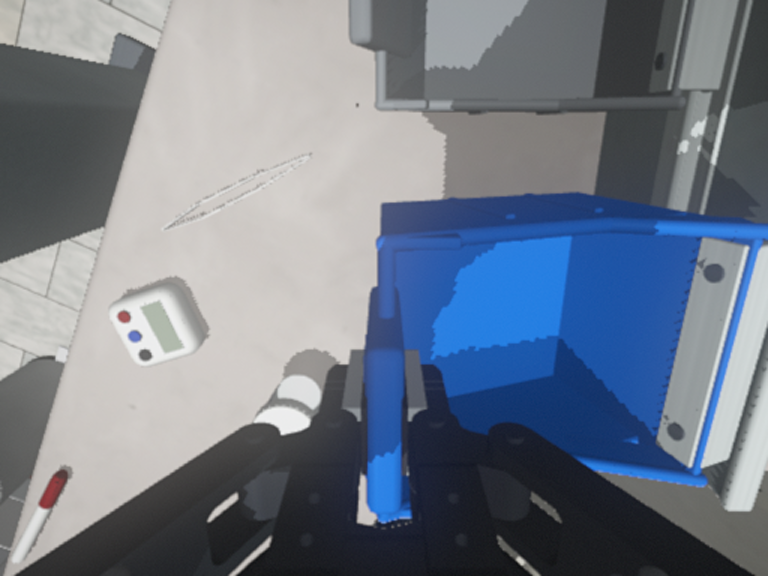

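View pics/s10c.png

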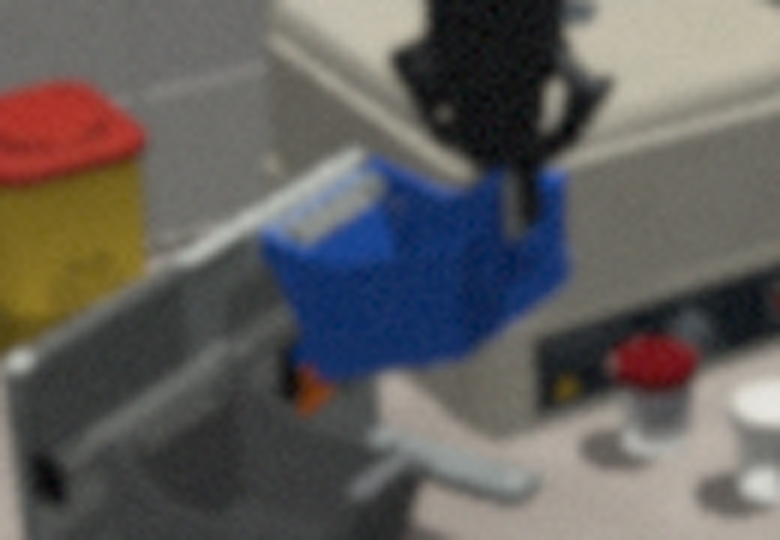

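Run:
```python
from h import *
d=np.load("pics/w10.npz"); im=cv2.cvtColor(d["img"],cv2.COLOR_RGB2BGR)
cv2.imwrite("pics/w10c.png",cv2.resize(im[0:150,392:512],None,fx=4,fy=4,interpolation=cv2.INTER_CUBIC))
cv2.imwrite("pics/w10d.png",cv2.resize(im[270:370,412:512],None,fx=6,fy=6,interpolation=cv2.INTER_CUBIC))
```

```text
(no output)
```

View pics/w10c.png

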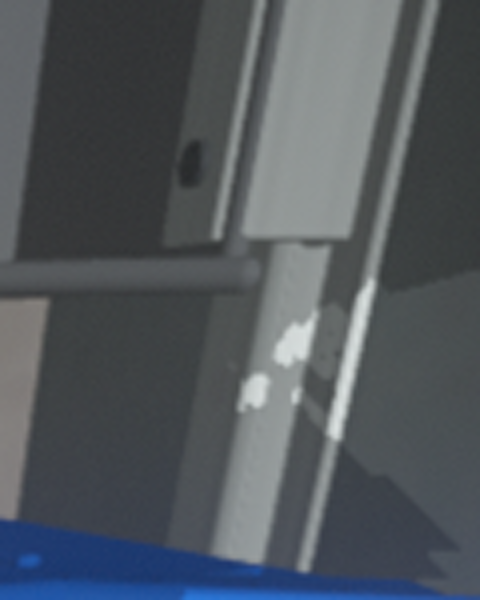

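View pics/w10d.png

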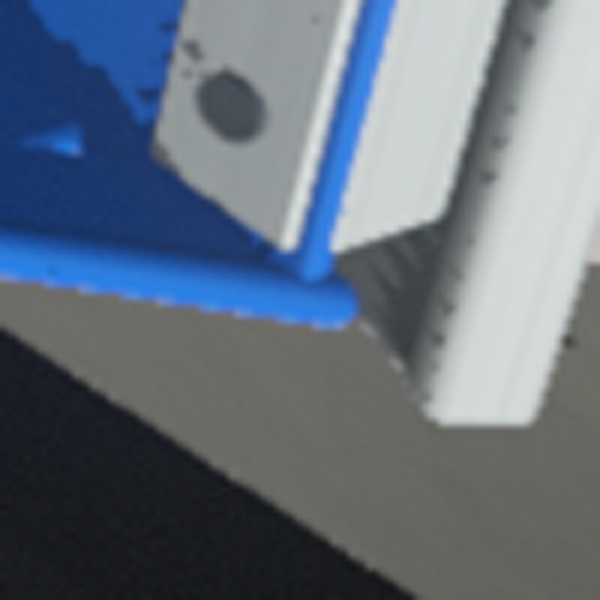

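Run:
```python
from h import *
d=np.load("pics/w10.npz")
b0=np.radians(YAW); B=np.column_stack([[np.cos(b0),np.sin(b0),0],[-np.sin(b0),np.cos(b0),0],[0,0,1]])
def f(n,u,v,z): q=onz(d,u,v,z); print(n,(B.T@(q-BAY)).round(1))
c=lambda x,y:((x+.5)/4-.5+392,(y+.5)/4-.5)
e=lambda x,y:((x+.5)/6-.5+412,(y+.5)/6-.5+270)
f("lip outer",*c(265,250),137.3);f("lip outer",*c(213,550),137.3)
f("lip in",*c(325,250),121);f("lip in",*c(268,550),121)
f("line2",*c(385,200),139);f("line2",*c(310,550),139)
f("panel front",*e(480,200),190);f("panel front",*e(440,420),190);f("panel back",*e(535,420),190)
f("flange",*e(503,10),190);f("flange",*e(445,218),190);
f("rim end",*e(355,300),190)
```

```text
lip outer [-3.  93.4 -1.7]
lip outer [-2.  45.2 -1.7]
lip in [ 16.4  94.2 -18. ]
lip in [ 17.3  42.4 -18. ]
line2 [ 13.1 100.5   0. ]
line2 [13.3 45.5  0. ]
panel front [ 16.5 -50.2  51. ]
panel front [ 19.2 -79.4  51. ]
panel back [ 29.3 -79.1  51. ]
flange [ 13.3 -27.1  51. ]
flange [ 13.5 -52.6  51. ]
rim end [  6.6 -63.4  51. ]
```

```bash
python3 -m creep '[[[5,3,2.5,8,0,0,0],[5,4,2.5,16,0,0,0],[5,4,2.5,24,0,0,0],[5,4,2.5,30,0,0,0],[5,4,2.5,34,0,0,0]]]'
python3 - <<'E'
from h import *
stat(); strip(); p,R=tcpof(10,0,-14,22);  delta(p,R)
E
```

```text
t: 7.9
position: [553.0, 219.5, 192.9]
eef_rot: [-0.009, 0.529, 0.849, -0.015]
force: [0.2, -0.4, -3.0]
grip_width: 9.5
t 7.90 p [553.  219.5 192.9] yaw 26.15 al -2.01 roll -0.03 F [ 0.2 -0.4 -3. ] T [-0.11  0.13  0.02] w 9.5 q [ 0.26  0.47 -0.11  1.02 -0.01  1.37]
strip in bay [ 9.7  1.  -0.9] th 22.0
t 7.90 at [553.  219.5 192.9] shift [-1.6  0.7 13.1] turn [-0.     0.    -0.004] deg 0.2
```

```bash
python3 -m creep '[[[5,0,0,3,0,0,0],[5,0,0,6,0,0,0],[5,0,0,9,0,0,0]]]'
python3 - <<'E'
from h import *
stat(); strip(); p,R=tcpof(10,0,-14,22);  delta(p,R)
d=snap("wrist","w11"); 
im=cv2.cvtColor(d["img"],cv2.COLOR_RGB2BGR)
cv2.imwrite("pics/w11c.png",cv2.resize(im[120:384,382:512],None,fx=2.2,fy=2.2,interpolation=cv2.INTER_CUBIC))
E
```

```text
t: 8.2
position: [553.5, 219.5, 185.0]
eef_rot: [-0.008, 0.529, 0.849, -0.014]
force: [-0.7, -0.2, -2.2]
grip_width: 9.5
t 8.20 p [553.5 219.5 185. ] yaw 26.15 al -1.90 roll -0.06 F [-0.7 -0.2 -2.2] T [ 0.01  0.13 -0.01] w 9.5 q [ 0.26  0.48 -0.13  1.   -0.01  1.37]
strip in bay [10.2  0.8 -8.5] th 21.9
t 8.20 at [553.5 219.5 185. ] shift [-1.4  0.   5.3] turn [ 0.002  0.001 -0.004] deg 0.3
```

View pics/w11c.png

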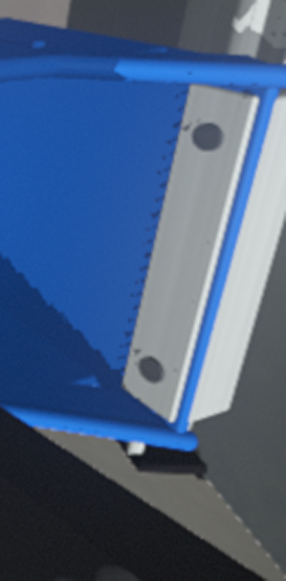

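```bash
python3 -m creep '[[[5,0,0,2,0,0,0],[5,0,0,4,0,0,0],[5,0,0,6,0,0,0]]]'
python3 - <<'E'
from h import *
stat(); strip()
E
```

```text
t: 8.55
position: [553.1, 219.1, 181.6]
eef_rot: [-0.008, 0.529, 0.849, -0.014]
force: [-12.3, -6.0, 17.9]
grip_width: 9.4
t 8.55 p [553.1 219.1 181.6] yaw 26.15 al -1.84 roll -0.09 F [-12.3  -6.   17.9] T [-0.11  0.84  0.13] w 9.4 q [ 0.26  0.48 -0.13  0.99 -0.01  1.37]
strip in bay [  9.8   0.6 -11.8] th 21.8
```

```bash
python3 -m creep '[[[5,0,-1,-1.5,0,0,0],[5,0,-2,-1.5,0,0,0],[5,0,-2,-1.5,0,0,0]]]'
python3 - <<'E'
from h import *
stat(); strip()
d=snap("wrist","w12"); 
d=snap("scene","s12");im=cv2.cvtColor(d["img"],cv2.COLOR_RGB2BGR)
cv2.imwrite("pics/s12c.png",cv2.resize(im[140:230,125:255],None,fx=6,fy=6,interpolation=cv2.INTER_CUBIC))
E
```

```text
t: 8.85
position: [552.9, 219.1, 182.4]
eef_rot: [-0.007, 0.529, 0.849, -0.012]
force: [-1.9, -0.9, 6.5]
grip_width: 9.6
t 8.85 p [552.9 219.1 182.4] yaw 26.15 al -1.65 roll -0.06 F [-1.9 -0.9  6.5] T [ 0.57 -0.51  0.06] w 9.6 q [ 0.26  0.48 -0.14  0.98 -0.01  1.37]
strip in bay [  9.8   0.7 -10.4] th 21.6
```

View pics/s12c.png

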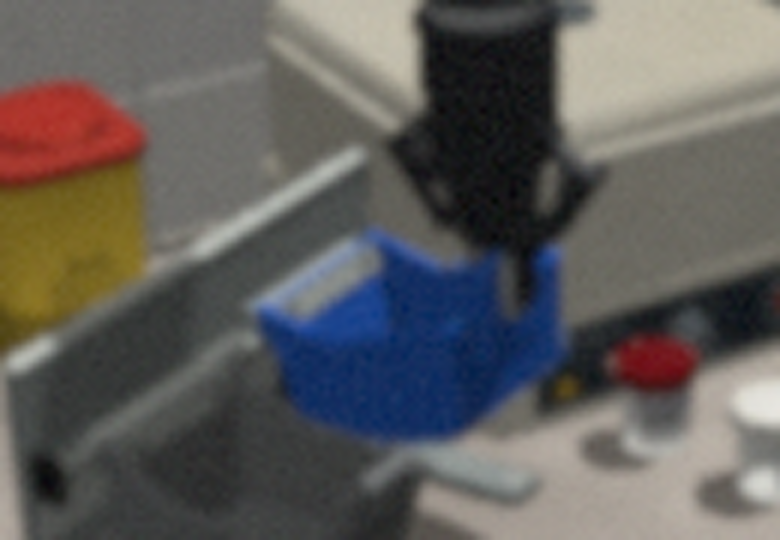

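View pics/w12.png

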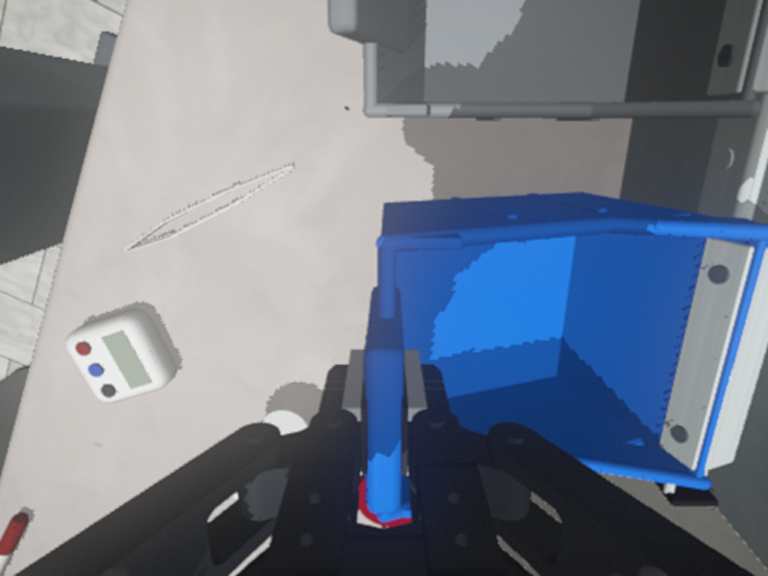

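Run:
```python
from h import *
d=np.load("pics/w12.npz"); im=cv2.cvtColor(d["img"],cv2.COLOR_RGB2BGR)
cv2.imwrite("pics/w12c.png",cv2.resize(im[260:350,412:512],None,fx=6,fy=6,interpolation=cv2.INTER_CUBIC))
```

```text
(no output)
```

View pics/w12c.png

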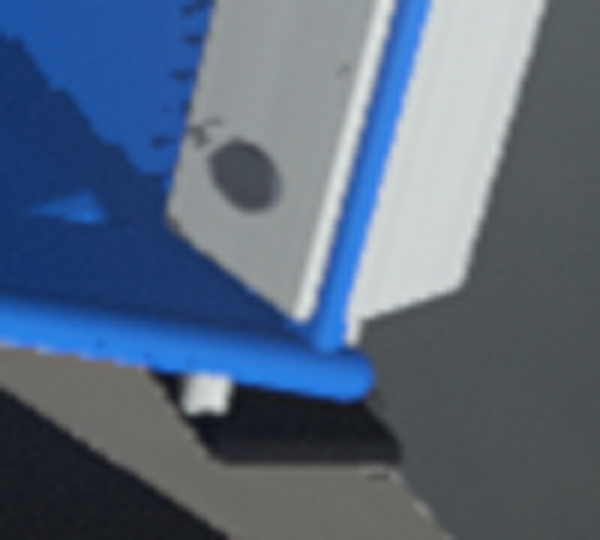

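Run:
```python
from h import *
d=np.load("pics/w12.npz")
b0=np.radians(YAW); B=np.column_stack([[np.cos(b0),np.sin(b0),0],[-np.sin(b0),np.cos(b0),0],[0,0,1]])
def f(n,x,y,z): q=onz(d,(x+.5)/6-.5+412,(y+.5)/6-.5+260,z); print(n,(B.T@(q-BAY)).round(1))
f("lip outer",185,412,137.3); f("lip top right",232,410,139); f("cap corner",400,460,139);f("cap corner z120",400,460,120)
for z in(140,145): f("flange",462,290,z); f("flange",540,10,z); f("flange in",357,318,z)
```

```text
lip outer [ -3.5 -73.1  -1.7]
lip top right [  0.4 -71.1   0. ]
cap corner [ 20.2 -77.7   0. ]
cap corner z120 [ 36.5 -96.1 -19. ]
flange [ 20.7 -53.5   1. ]
flange [ 20.4 -18.7   1. ]
flange in [ 10.5 -57.4   1. ]
flange [ 16.4 -49.3   6. ]
flange [ 16.  -15.6   6. ]
flange in [  6.5 -53.1   6. ]
```

```bash
python3 -m creep '[[[5,0,-2,-2,0,0,0],[5,0,-3,-2,0,0,0],[5,0,-3,0,0,0,0]]]'; python3 -c "
from h import *
stat(); strip()"; python3 -m creep '[[[5,0,0,1,0,0,0],[5,0,0,2,0,0,0]]]'; python3 -c "
from h import *
stat(); strip()"
```

```text
t: 9.25
position: [549.4, 217.5, 181.2]
eef_rot: [-0.008, 0.529, 0.849, -0.014]
force: [-0.8, -0.6, 7.6]
grip_width: 9.6
t 9.25 p [549.4 217.5 181.2] yaw 26.16 al -1.81 roll -0.06 F [-0.8 -0.6  7.6] T [ 0.59 -0.78 -0.  ] w 9.6 q [ 0.26  0.47 -0.15  0.98 -0.01  1.37]
strip in bay [  5.8   0.8 -12.1] th 21.8
t: 9.45
position: [549.4, 217.5, 179.8]
eef_rot: [-0.008, 0.529, 0.849, -0.014]
force: [-3.8, -0.9, 8.5]
grip_width: 10.1
t 9.45 p [549.4 217.5 179.8] yaw 26.17 al -1.79 roll -0.08 F [-3.8 -0.9  8.5] T [ 0.37 -0.92  0.05] w 10.1 q [ 0.26  0.47 -0.15  0.98 -0.01  1.37]
strip in bay [  5.8   0.8 -13.4] th 21.8
```

Run:
```python
from h import *
d=snap("wrist","w13"); im=cv2.cvtColor(d["img"],cv2.COLOR_RGB2BGR)
cv2.imwrite("pics/w13c.png",cv2.resize(im[130:350,362:512],None,fx=2.7,fy=2.7,interpolation=cv2.INTER_CUBIC))
```

```text
(no output)
```

View pics/w13c.png

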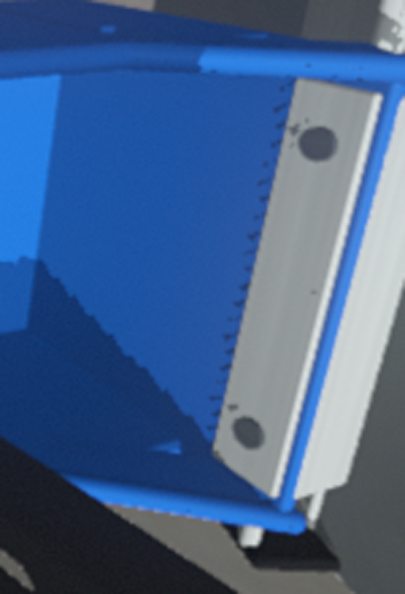

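Run:
```python
from h import *
ims=[]
for n in("w10","w13"):
    d=np.load(f"pics/{n}.npz"); im=cv2.cvtColor(d["img"],cv2.COLOR_RGB2BGR)
    ims.append(cv2.resize(im[140:340,412:512],None,fx=3.9,fy=3,interpolation=cv2.INTER_CUBIC))
cv2.imwrite("pics/cmp.png",np.hstack(ims))
```

```text
(no output)
```

View pics/cmp.png

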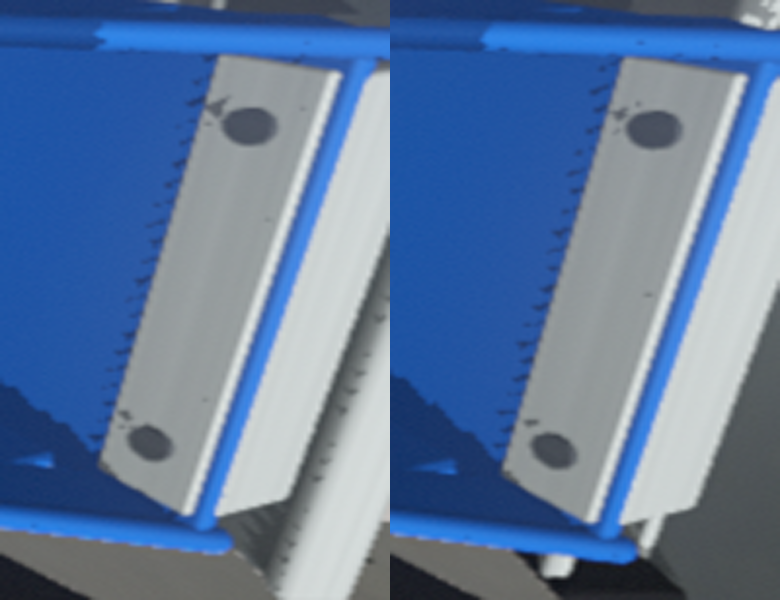

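Run:
```python
from h import *
from scipy.optimize import least_squares
b0=np.radians(YAW); B=np.column_stack([[np.cos(b0),np.sin(b0),0],[-np.sin(b0),np.cos(b0),0],[0,0,1]])
for n,a,b in(("w10",(340,72),(187,513)),("w13",(355,75),(205,522))):
    d=np.load(f"pics/{n}.npz"); px=[np.array([(x+.5)/3.9-.5+412,(y+.5)/3-.5+140]) for x,y in(a,b)]
    by=np.array([-np.sin(np.radians(26.15)),np.cos(np.radians(26.15)),0])
    for L in(92,):
        f=lambda P:np.r_[proj(d,P+by*L/2)-px[0],proj(d,P-by*L/2)-px[1]]
        s=least_squares(f,BAY); q=B.T@(s.x-BAY); print(n,L,q.round(1),"res",s.fun.round(2))
        for e in(-1,1):
            f2=lambda P:f(P)+np.array([0,-e,0,0]); print("   dv",e,(B.T@(least_squares(f2,BAY).x-BAY)).round(1))
```

```text
w10 92 [-7.4 -4.  58.9] res [-0.34 -0.09  0.4   0.1 ]
   dv -1 [-8.1 -3.3 59.8]
   dv 1 [-6.7 -4.7 58.1]
w13 92 [-8.5 -0.4 11.7] res [ 0.6   0.16 -0.72 -0.19]
   dv -1 [-9.2  0.3 12.5]
   dv 1 [-7.8 -1.1 10.9]
```

```bash
cat >> h.py <<'E'
def binpose(sx,sy,sz,th,yaw):
    b=np.radians(yaw); t=np.radians(th); bx=np.array([np.cos(b),np.sin(b),0]); by=np.array([-np.sin(b),np.cos(b),0]); ez=np.array([0,0,1.])
    b0=np.radians(YAW); B=np.column_stack([[np.cos(b0),np.sin(b0),0],[-np.sin(b0),np.cos(b0),0],ez])
    return np.column_stack([np.cos(t)*bx-np.sin(t)*ez,by,np.sin(t)*bx+np.cos(t)*ez]),BAY+B@[sx,sy,sz]
def save_grip(sx,sy,sz,th,yaw):
    p,R,s=cur(); Rb,pb=binpose(sx,sy,sz,th,yaw); np.savez("grip.npz",R=Rb.T@R,p=Rb.T@(p-pb))
def goto_bin(*a):
    g=np.load("grip.npz"); Rb,pb=binpose(*a); return delta(pb+Rb@g["p"],Rb@g["R"])
def binnow():
    g=np.load("grip.npz"); p,R,s=cur(); Rb=R@g["R"].T; pb=p-Rb@g["p"]
    b0=np.radians(YAW); B=np.column_stack([[np.cos(b0),np.sin(b0),0],[-np.sin(b0),np.cos(b0),0],[0,0,1.]])
    print("bin strip",(B.T@(pb-BAY)).round(1),"th %.1f"%np.degrees(np.arcsin(-Rb[2,0])))
E
python3 - <<'E'
from h import *
save_grip(8.2,0,-14.9,22.1,26.15); stat()
for th in(20,18,16,14,12,10):
    f=1-th/22.1; goto_bin(8.2+1.8*f,0,-14.9-1*np.sin(np.pi*f),th,26.3)
E
```

```text
t 9.50 p [549.4 217.5 179.8] yaw 26.17 al -1.78 roll -0.08 F [-1.6  0.4  8.2] T [ 0.45 -0.96  0.03] w 9.6 q [ 0.26  0.47 -0.15  0.98 -0.01  1.37]
t 9.50 at [549.4 217.5 179.8] shift [-0.4 -1.6  5.5] turn [-0.037 -0.    -0.003] deg 2.1
t 9.50 at [549.4 217.5 179.8] shift [-0.4 -3.  10.8] turn [-0.072 -0.    -0.003] deg 4.1
t 9.50 at [549.4 217.5 179.8] shift [-0.4 -4.1 16.1] turn [-0.106  0.    -0.002] deg 6.1
t 9.50 at [549.4 217.5 179.8] shift [-0.3 -5.1 21.4] turn [-0.141  0.    -0.002] deg 8.1
t 9.50 at [549.4 217.5 179.8] shift [-0.3 -5.9 26.7] turn [-0.176  0.    -0.002] deg 10.1
t 9.50 at [549.4 217.5 179.8] shift [-0.3 -6.6 31.9] turn [-0.211  0.    -0.002] deg 12.1
```

```bash
python3 -m creep '[[[5,0,-0.8,2.7,-0.018,0,0],[5,0,-1.6,5.5,-0.037,0,0],[5,0,-2.3,8,-0.054,0,0],[5,0,-3,10.8,-0.072,0,0],[5,0,-3,10.8,-0.072,0,0]]]'
python3 - <<'E'
from h import *
stat(); binnow(); d=snap("wrist","w14"); im=cv2.cvtColor(d["img"],cv2.COLOR_RGB2BGR)
cv2.imwrite("pics/w14c.png",cv2.resize(im[140:340,412:512],None,fx=3.9,fy=3,interpolation=cv2.INTER_CUBIC))
E
```

```text
t: 10.0
position: [546.7, 216.3, 169.0]
eef_rot: [0.012, 0.529, 0.849, 0.018]
force: [2.1, 1.7, 3.9]
grip_width: 9.3
t 10.00 p [546.7 216.3 169. ] yaw 26.16 al 2.44 roll -0.05 F [2.1 1.7 3.9] T [ 0.94 -1.26 -0.01] w 9.3 q [ 0.25  0.43 -0.26  0.85  0.01  1.36]
bin strip [  9.    0.1 -15.2] th 17.9
```

View pics/w14c.png

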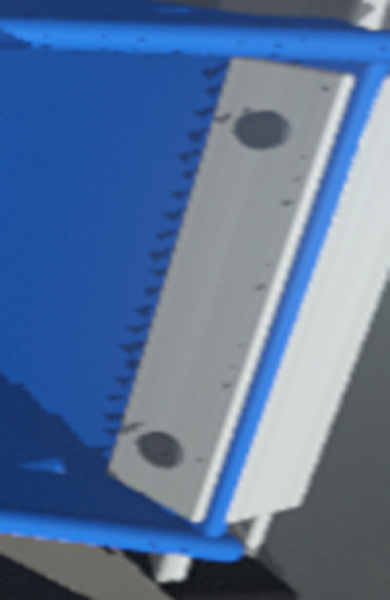

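```bash
python3 - <<'E'
from h import *
for th in(15,12,9,6): f=1-th/22.1; goto_bin(8.2+1.8*f,0,-14.9-1*np.sin(np.pi*f),th,26.3)
E
python3 -m creep '[[[5,0,-0.5,2.6,-0.017,0,0],[5,0,-1,5.3,-0.035,0,0],[5,0,-1.4,8,-0.053,0,0],[5,0,-1.8,10.6,-0.07,0,0],[5,0,-2.1,15,-0.1,0,0]]]'
python3 - <<'E'
from h import *
stat(); binnow()
for th in(9,6,3,0): f=1-th/22.1; goto_bin(8.2+1.8*f,0,-14.9-1*np.sin(np.pi*f),th,26.3)
E
```

```text
t 10.05 at [546.7 216.3 169.1] shift [-0.5 -2.6  7.8] turn [-0.051 -0.001 -0.003] deg 2.9
t 10.05 at [546.7 216.3 169.1] shift [-0.5 -4.5 15.6] turn [-0.103 -0.    -0.003] deg 5.9
t 10.05 at [546.7 216.3 169.1] shift [-0.5 -6.  23.3] turn [-0.156 -0.    -0.003] deg 8.9
t 10.05 at [546.7 216.3 169.1] shift [-0.5 -7.  30.9] turn [-0.208 -0.    -0.003] deg 11.9
t: 10.55
position: [545.0, 215.2, 153.2]
eef_rot: [0.037, 0.527, 0.847, 0.059]
force: [-0.7, -0.6, 6.0]
grip_width: 9.3
t 10.55 p [545.  215.2 153.2] yaw 26.16 al 8.00 roll -0.07 F [-0.7 -0.6  6. ] T [ 0.37 -0.5  -0.09] w 9.3 q [ 0.24  0.38 -0.39  0.67  0.03  1.35]
bin strip [ 10.7  -0.1 -16.9] th 12.3
t 10.55 at [545.  215.2 153.2] shift [-0.3 -4.   7.1] turn [-0.058  0.    -0.003] deg 3.3
t 10.55 at [545.  215.2 153.2] shift [-0.3 -5.8 14.6] turn [-0.11   0.    -0.002] deg 6.3
t 10.55 at [545.  215.2 153.2] shift [-0.2 -7.1 22. ] turn [-0.163  0.    -0.002] deg 9.3
t 10.55 at [545.  215.2 153.2] shift [-0.2 -8.1 29.4] turn [-0.215  0.    -0.002] deg 12.3
```

```bash
python3 -m creep '[[[5,0,-0.8,3,-0.022,0,0],[5,0,-1.6,6,-0.044,0,0],[5,0,-2.4,9,-0.066,0,0],[5,0,-3.2,12,-0.088,0,0],[5,0,-4,14.6,-0.11,0,0]]]'
python3 - <<'E'
from h import *
stat(); binnow()
d=snap("wrist","w15"); im=cv2.cvtColor(d["img"],cv2.COLOR_RGB2BGR)
cv2.imwrite("pics/w15c.png",cv2.resize(im[140:340,412:512],None,fx=3.9,fy=3,interpolation=cv2.INTER_CUBIC))
for th in(6,3,0,-1): goto_bin(10,0,-15,th,26.3)
E
```

```text
t: 11.05
position: [543.4, 214.4, 137.9]
eef_rot: [0.066, 0.525, 0.842, 0.106]
force: [5.8, 2.9, -1.3]
grip_width: 9.3
t 11.05 p [543.4 214.4 137.9] yaw 26.15 al 14.33 roll -0.06 F [ 5.8  2.9 -1.3] T [ 0.5  -0.58 -0.08] w 9.3 q [ 0.22  0.33 -0.53  0.46  0.06  1.34]
bin strip [ 11.4  -0.1 -15.7] th 6.0
t 11.10 at [543.1 214.2 137.4] shift [-0.3 -0.7 -1.4] turn [ 0.001  0.    -0.003] deg 0.2
t 11.10 at [543.1 214.2 137.4] shift [-0.3 -3.2  6.1] turn [-0.052  0.    -0.003] deg 3.0
t 11.10 at [543.1 214.2 137.4] shift [-0.3 -5.3 13.7] turn [-0.104  0.    -0.003] deg 6.0
t 11.10 at [543.1 214.2 137.4] shift [-0.3 -5.9 16.3] turn [-0.122  0.    -0.003] deg 7.0
```

View pics/w15c.png

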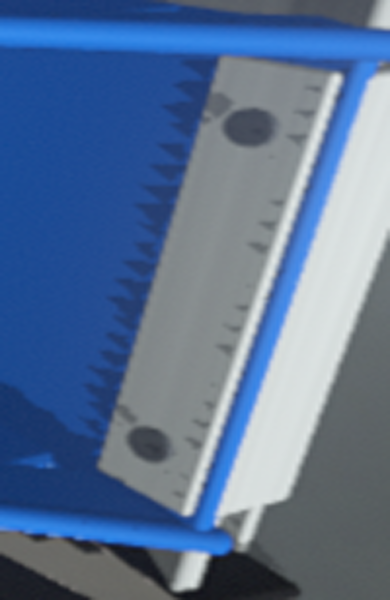

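```bash
python3 -m creep '[[[5,0,-0.8,3.5,-0.026,0,0],[5,0,-1.8,7,-0.052,0,0],[5,0,-2.8,10.5,-0.078,0,0],[5,0,-3.8,14,-0.104,0,0],[5,0,-4.3,16.3,-0.122,0,0]]]'
python3 - <<'E'
from h import *
stat(); binnow()
d=snap("wrist","w16"); im=cv2.cvtColor(d["img"],cv2.COLOR_RGB2BGR)
cv2.imwrite("pics/w16c.png",cv2.resize(im[140:340,412:512],None,fx=3.9,fy=3,interpolation=cv2.INTER_CUBIC))
d=snap("scene","s16");im=cv2.cvtColor(d["img"],cv2.COLOR_RGB2BGR)
cv2.imwrite("pics/s16c.png",cv2.resize(im[140:250,115:255],None,fx=5.4,fy=5.4,interpolation=cv2.INTER_CUBIC))
E
```

```text
t: 11.6
position: [542.4, 213.9, 120.6]
eef_rot: [0.098, 0.52, 0.834, 0.156]
force: [-1.2, -2.6, 9.8]
grip_width: 9.2
t 11.60 p [542.4 213.9 120.6] yaw 26.14 al 21.22 roll -0.07 F [-1.2 -2.6  9.8] T [-0.06 -0.26  0.  ] w 9.2 q [ 0.2   0.31 -0.68  0.22  0.09  1.34]
bin strip [ 11.   -0.1 -14.8] th -0.9
```

View pics/w16c.png

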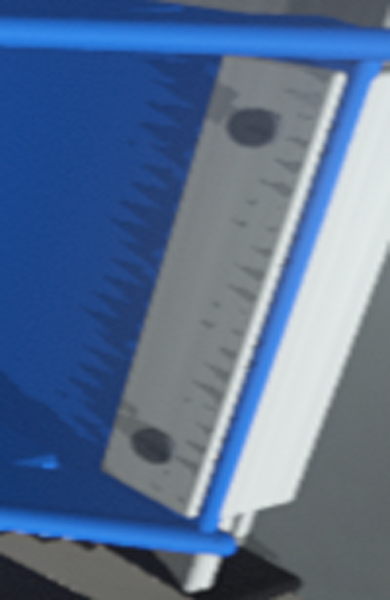

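View pics/s16c.png

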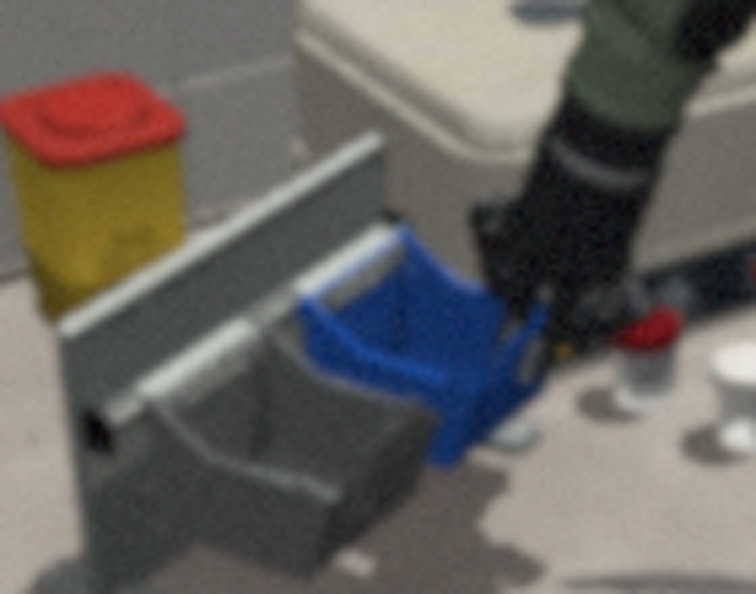

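```bash
python3 -m creep '[[[5,0,0,1,-0.007,0,0],[5,0,0,2,-0.014,0,0],[5,0,0,2,-0.014,0,0]]]'
python3 - <<'E'
from h import *
stat(); binnow()
E
```

```text
t: 12.0
position: [542.6, 213.8, 120.3]
eef_rot: [0.102, 0.519, 0.833, 0.161]
force: [-7.8, -3.4, 19.9]
grip_width: 9.9
t 12.00 p [542.6 213.8 120.3] yaw 26.12 al 21.98 roll -0.11 F [-7.8 -3.4 19.9] T [-0.45  1.09  0.05] w 9.9 q [ 0.2   0.3  -0.7   0.2   0.09  1.34]
bin strip [ 11.   -0.3 -13.1] th -1.7
```

```bash
python3 -m creep '[[[5,0,0,-1,0.01,0,0],[5,0,0,-2,0.02,0,0]]]'; python3 -c "
from h import *
stat()"; python3 -m creep '[[[14,0,0,0,0,0,0],[20,0,0,0,0,0,0],[40,0,0,0,0,0,0],[40,0,0,0,0,0,0]]]'
python3 - <<'E'
from h import *
stat(); binnow()
d=snap("wrist","w17")
d=snap("scene","s17");im=cv2.cvtColor(d["img"],cv2.COLOR_RGB2BGR)
cv2.imwrite("pics/s17c.png",cv2.resize(im[140:250,115:255],None,fx=5.4,fy=5.4,interpolation=cv2.INTER_CUBIC))
E
```

```text
t: 12.2
position: [542.4, 214.0, 121.2]
eef_rot: [0.096, 0.52, 0.835, 0.153]
force: [1.3, -0.8, 1.4]
grip_width: 9.7
t 12.20 p [542.4 214.  121.2] yaw 26.15 al 20.83 roll -0.06 F [ 1.3 -0.8  1.4] T [ 0.26 -0.48 -0.03] w 9.7 q [ 0.21  0.31 -0.67  0.23  0.09  1.34]
t: 12.6
position: [541.6, 213.9, 120.3]
eef_rot: [0.096, 0.52, 0.835, 0.153]
force: [1.3, 0.3, 0.2]
grip_width: 39.7
t 12.60 p [541.6 213.9 120.3] yaw 26.16 al 20.79 roll -0.04 F [1.3 0.3 0.2] T [-0.17  0.25  0.04] w 39.7 q [ 0.21  0.31 -0.68  0.23  0.09  1.34]
bin strip [ 10.2   0.2 -16.2] th -0.5
```

View pics/w17.png

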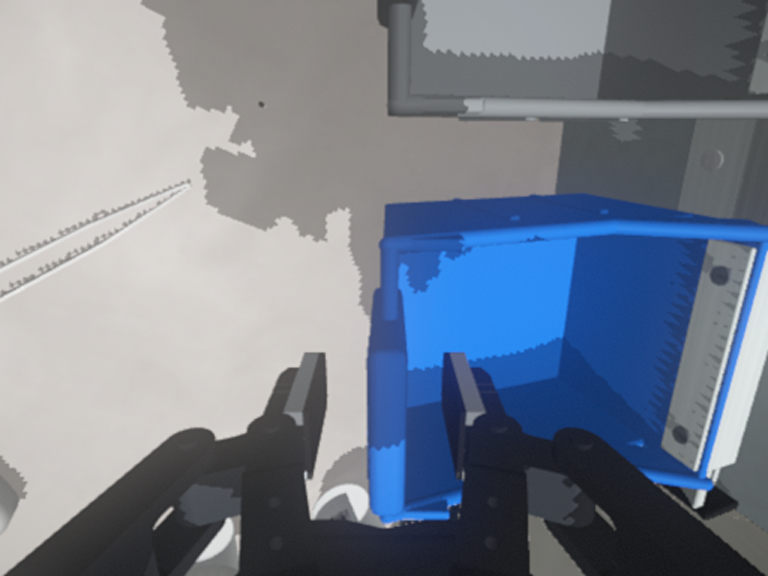

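View pics/s17c.png

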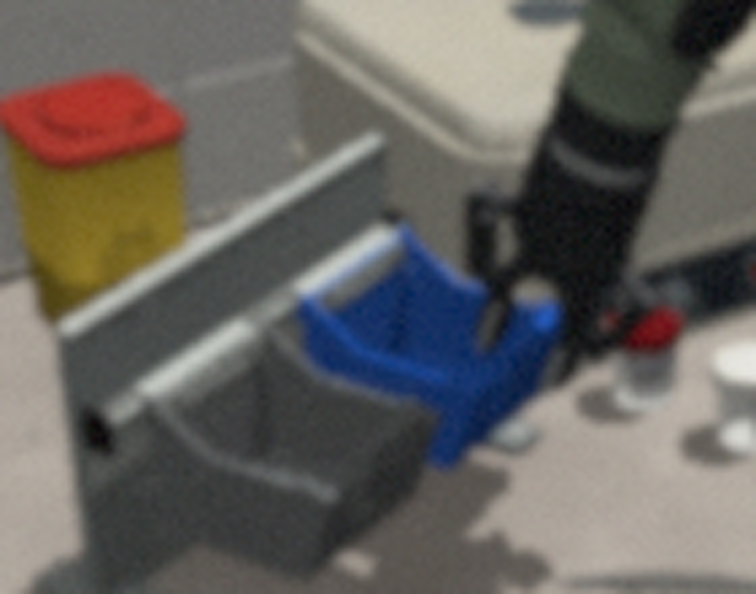

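The bin stayed put after release, with its flange in line with the neighbour's. I'm withdrawing to check level and centring.

```bash
python3 -m creep '[[[40,0,0,-10,0,0,0],[40,0,0,-30,0,0,0],[40,0,0,-60,0,0,0],[40,0,0,-90,0,0,0],[40,0,0,-120,0,0,0]]]'; python3 -m creep '[[[40,0,0,0,0,0,0],[40,0,0,0,0,0,0],[40,0,0,0,0,0,0]]]'
python3 - <<'E'
from h import *
stat()
d=snap("wrist","w18")
d=snap("scene","s18");im=cv2.cvtColor(d["img"],cv2.COLOR_RGB2BGR)
cv2.imwrite("pics/s18c.png",cv2.resize(im[140:250,115:255],None,fx=5.4,fy=5.4,interpolation=cv2.INTER_CUBIC))
E
```

```text
t: 13.2
position: [503.1, 195.0, 234.8]
eef_rot: [0.096, 0.52, 0.835, 0.154]
force: [0.5, -0.1, 0.2]
grip_width: 40.0
t: 13.5
position: [503.4, 195.2, 232.5]
eef_rot: [0.096, 0.52, 0.835, 0.153]
force: [-0.3, 0.1, -0.6]
grip_width: 40.1
t 13.50 p [503.4 195.2 232.5] yaw 26.16 al 20.82 roll -0.03 F [-0.3  0.1 -0.6] T [-0.14  0.29 -0.02] w 40.1 q [ 0.18  0.08 -0.62  0.52  0.1   1.31]
```

View pics/w18.png

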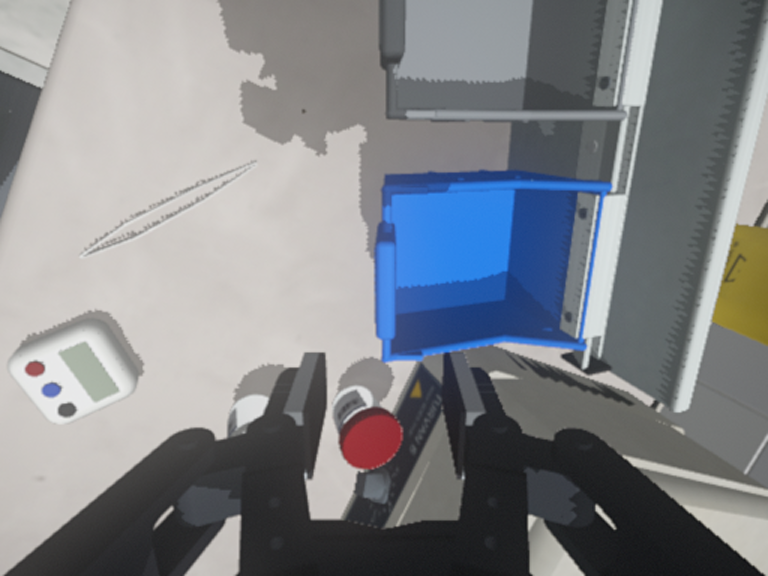

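View pics/s18c.png

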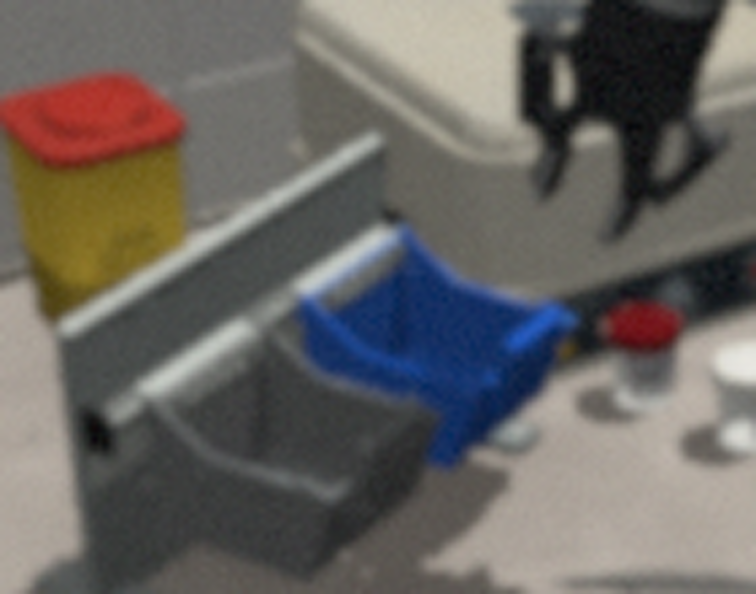

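Run:
```python
from h import *
b0=np.radians(26.3); B=np.column_stack([[np.cos(b0),np.sin(b0),0],[-np.sin(b0),np.cos(b0),0],[0,0,1]])
t=np.radians(20)
pts=[]
for s in(-28,28): pts.append((-75-15*np.sin(t),s,25+15*np.cos(t)))
for s in(-53,53): pts+= [(55,s,44),(-73,s,17),(-51,s,-45),(55,s,17)]
for n,(x0,y0,x1,y1),k in(("s18",(110,140,260,250),5.3),("w18",(220,0,460,250),2.4)):
    d=np.load(f"pics/{n}.npz"); im=cv2.cvtColor(d["img"],cv2.COLOR_RGB2BGR)
    im=cv2.resize(im[y0:y1,x0:x1],None,fx=k,fy=k,interpolation=cv2.INTER_CUBIC)
    for dy,c in((0,(0,255,255)),(140,(0,0,255))):
        for p in pts:
            u=proj(d,BAY+B@(np.array([-66,dy,-40])+p)); cv2.circle(im,tuple(int(a) for a in (u+.5-[x0,y0])*k),4,c,1)
    cv2.imwrite(f"pics/{n}o.png",im)
```

```text
(no output)
```

View pics/s18o.png

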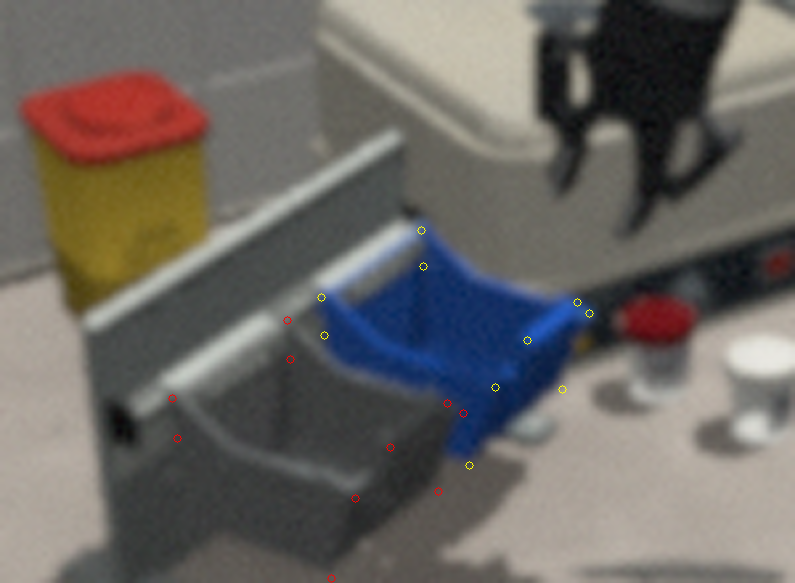

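View pics/w18o.png

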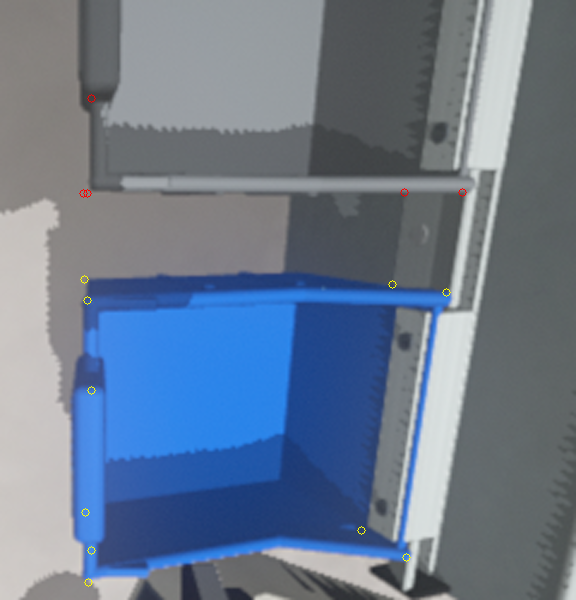

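```bash
python3 -c "
from h import *
stat(); print(workorder.hand_in()); stat()"
```

```text
t 13.60 p [503.3 195.2 231.9] yaw 26.16 al 20.76 roll -0.02 F [-0.3  0.8 -0.3] T [-0.2   0.3  -0.01] w 39.9 q [ 0.18  0.08 -0.62  0.52  0.1   1.31]
the job is handed in; nothing more can be done
None
the job is handed in; nothing more can be done
```

The blue bin is hanging in the empty bay. I handed the job in at about 13.6 s, with the gripper clear and reading about zero force.

**What I did:** I pinched the bin by its tab, carried it round the front of the centrifuge, and lowered the strip behind the lip at about 22° nose-up. I then swung it down about the lip, pressed the front until it met a firm stop at about 20 N, and let go.

**Last checks:**
- **Position and level:** I projected the home position onto the scene and wrist pictures. The bin's corners matched to within a few pixels, with the same small offset as the fixed neighbour. It stayed in place after release, in line with the neighbour's flange.
- **Bystanders:** The red cup, white cup and timer looked untouched in the last pictures. I did not re-measure any of the loose items.

**Not confirmed or disagreeing:**
- **Catch:** It was hidden behind the bin. I infer that it snapped from the firm stop and from the bin hanging level without support.
- **Strip depth:** During insertion my first figure for the strip depth was about 3–4 mm shallower than the picture-based one. The bin also turned about 1° in the grip at first contact. I went with the picture, which put the strip about 15 mm below the lip edge, inside the required range.

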